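Scoop the last fat balls into the jar

ROBOT

A 7-joint arm with a two-finger parallel gripper is mounted at the origin on the work surface. World frame = base frame: x ahead of the robot, y to its left, z up, the work surface at z = 0. Lengths are in mm, angles in rad, forces in N, time in s.
With the tool pointing down it reaches from about 400 to 875 mm from the base axis. Payload 4.4 kg.
Tool frame: the origin (TCP) lies at the very end of the fingers, on their centre line; the grasp point (between the pads) lies 19 mm behind it (grip_depth is the distance from the TCP to the grasp point, in mm); z points along the fingers, y is the direction in which the jaws open and shut (so a half turn about z gives the same grasp; the last joint's range is limited). The gripper opens to 85 mm and grips with 20 to 120 N. Pads are 22 mm wide; open, the fingers measure 114 mm over their backs; the gripper's body (76 mm by 85 mm) begins 54 mm behind the grasp point. The pads swing forward as they close: fully open they stand 13 mm farther back than shut.
Start: joints at [-1.272, 0.628, 0.038, 1.517, -0.027, 0.996, -0.02], TCP at [231.873, 607.25, 231.313] pointing down, gripper open.
Joint ranges: [-3.06, 3.06], [-0.37, 2.12], [-1.25, 1.32], [0.18, 2.47], [-1.1, 4.24], [0.23, 1.98], [-2.94, 2.94]. Speed limits (rad/s): [2.57, 2.57, 3.14, 3.14, 3.14, 3.14, 3.14].

INTERFACE

Orientations are given as [roll, pitch, yaw] about the fixed x, y, z axes, in that order (R = Rz(yaw) Ry(pitch) Rx(roll)).
In Python, from cell import read_state, get_image, finish_job, recognise, outline_of, grip_depth gives the robot as it stands. The module is installed in compiled form; this text tells all that it offers.
- The arm moves only by the tool send_rows, never from a script. Its argument "rows" is a list of rows, each a list of 5 numbers: the gripper command: -1 is shut, 1 is fully open, values between are in proportion, then the shift along the tool's x, y, z in m, then the turn about the tool's z in rad. In form: [[claw, tx, ty, tz, roll], ...]. A call has 1 to 12 rows; each row shifts and turns the pose as measured when the row begins, along the tool's axes as they then stand; what a row does not reach is not made up. A row lasts 1/12 s, in which the tool goes at most 41.7 mm and 7.16 degrees, less where a joint would pass 70% of its speed; a pose out of reach is approached as far as the arm can. A call with a gripper value outside its range is refused whole. The fingers move at their own pace and stop on an object; the grip force is fixed at half the most. Time passes only in rows, so rows that do not move let the fingers close. It gives the time, the measured TCP pose, the force and the opening at its end, in the units of the state.
- read_state(): the state, without advancing time (a new reading comes with each control period).
- get_image(name): name is "scene" or "side" or "wrist"; returns a dict with "image" (480x640x3 uint8, blue, green, red), "z_map" (480x640 float32, mm along the optical axis (not along the pixel's ray), 0 where there is no reading), "K" (3x3 intrinsics, pixels), "R" (3x3) and "t" (3): a world point X has camera coordinates R X + t; the wrist camera has in their place "tool_from_camera" (4x4, takes a point from camera to tool coordinates, whose origin is the TCP and whose axes are the flange's). Camera axes: x right, y down, z forward; pixel columns grow to the right and rows downward; lengths in mm; the calibration is good to about 2 mm. A picture is of the moment at which its call begins: read the wrist's pose just before it.
- finish_job(): hands the job in, once; it reports no verdict.
Trained networks look in a picture, given as the dict that the camera call returned (one of the last four; its "shot" number tells which), for a name from the list of things; names that differ only in an ending like _2 or _b are one class to them, and where a whole thing is asked for, a point or a joint stands for the part that bears it (a point fixed in the world has none). Each returns a list of dicts, best first, with "score" (0 to 1); they miss things now and then, are a little off and sometimes report something else, mostly with a low value. They report only what shows in the picture. A call takes as long as a camera call. They do not tell look-alikes from the thing itself.
- recognise(picture, query): "box" ([left, top, right, bottom] in pixels, round what is visible of it).
- outline_of(picture, query): "mask" (480x640 bool, what is visible of it) and "box" ([left, top, right, bottom] in pixels, round what is visible of it).
The state is a dict: "clock": time; "qpos": joint angles; "qd": joint speeds; "tau": joint torques, N m; "eef_pos": TCP position; "tool_rot": TCP orientation; "force": force on the tool from outside, world axes, zero at the start; "torque": the same for the moment, N m; "width": finger opening in mm.
Only numpy, scipy, OpenCV 4.12 (cv2) and the standard library are available. Lean on these libraries where they do the work, as an engineer would, in place of code of your own. Each camera call takes 0.05 s, during which the arm holds its last target.

TASK

The last two fat balls for the birds are loose in the long open tub and they are greasy, so keep the gripper off them: pick up the scoop by its handle, work both balls into it together against a corner of the tub, lift them out in the scoop and tip them into the glass jar. Then lay the scoop back down on the drip tray, bowl upward, and close the jar with its lid pushed fully home. Keep the jar standing where it is and leave the other things on the tray alone.

Things in the scene. Friction and masses are not known exactly. Their poses are not given: they have to be found in the camera images.
- scoop: Loose orange plastic feed scoop, 200 mm long over all, 110 g, lying steady on its flat bottom, nose to the robot's left (+y) within 0.35 rad. Origin: centre of the underside of its bowl; own x to the open nose, z up. Bowl open at top and nose: outside 116 mm long (x -58 to +58), 82 mm wide; inside 113 by 76 mm; floor and walls 3 mm; back wall 46 mm high
- scoop_grip (a point): Middle of the scoop's handle: x -100, z +51 mm from the scoop's origin, axes as the scoop's. The handle is a straight bar 24 mm wide (y), 16 mm thick, 90 mm long; it starts at the back wall and rises backwards at 20 degrees; its free end is at about x -142, z 66 mm
- scoop_lip (a point): Middle of the scoop's front lip, at its underside: x +58, z 0 mm from the scoop's origin, axes as the scoop's. The floor thins to about 1 mm over the last 14 mm; the side walls slope from 46 mm high at the back to 34 mm (28 mm behind the lip) and then to 10 mm at the lip
- tub: Fixed long open white plastic tub on the tray, outside 114 mm (own x) by 328 mm (own y) by 64 mm high, lying roughly across in front of the robot. Origin: centre of its underside. Upright walls and floor 4 mm thick: inside 106 by 320 mm, inner floor 4 mm above the origin. The two balls lie in its half towards own +y, one near the corner with its +x side wall
- ball_a: Loose brown seeded suet fat ball, a 60 mm sphere of about 85 g, slippery, rolls easily; origin at its centre (its axes mean nothing). Lies on the tub's floor near the corner of its +y and +x walls
- ball_b: A second, equal fat ball; origin at its centre. Lies on the floor of the tub about 90 mm farther from the +y end wall and anywhere across the tub's width
- jar: Loose straight-sided clear glass jar standing open on the tray, outside 128 mm across (131 mm over its rim bead) and 115 mm high, 750 g. Origin: centre of its underside. Wall 5 mm, inside 118 mm across; inner floor 7 mm above the origin. Both balls fit in it below its rim
- jar_mouth (a point): Centre of the jar's mouth, at rim height: 115 mm above the jar's origin
- lid: Loose round wooden lid, 160 g, lying plug down on the tray. Origin: centre of the plug's underside. From below: plug 108 mm across, 12 mm high; disc 128 mm across, 10 mm thick; upright round knob 34 mm across, z 22 to 48 mm. Fully home, the disc rests on the jar's rim, plug in the mouth: its origin is then 103 mm above the jar's
- lid_knob (a point): Centre of the knob, 36 mm above the lid's origin
- tray: Fixed thin aluminium drip tray that carries everything, 490 mm (x) by 1240 mm (y), its upper face 3 mm above the table; a rim 11 mm high runs round it. Origin: centre of its underside. The scoop finally lies anywhere on its flat face
- bottle: Bystander: blue plastic bottle with a white twist cap, 72 mm across, 182 mm tall. Origin: centre of its underside
- sponge: Bystander: scourer sponge, 60 by 95 by 34 mm, lying flat. Origin: centre of its underside
- brush: Bystander: wooden scrubbing brush, 50 by 150 by 38 mm, bristles down. Origin: centre of its underside
- tin: Bystander: steel tin with a paper band, 74 mm across, 95 mm tall. Origin: centre of its underside
- torch: Bystander: black torch lying on its side, 148 mm long, 48 mm across at the head. Origin: on the tray under its middle
There are look-alikes about, which are no part of the job. There is more than one size of the scoop; the one meant has the size given above.

How it is judged:
By the outcome, as a careful person would: the job done as asked, in the order asked, and still so for the second after the job is handed in, with the robot touching nothing.
It also fails if it takes over 72 s, if anything falls off the work surface, if the arm or the gripper's body presses on something with over 40 N, if the wrist force passes 120 N, or if a joint passes its speed limit or range.

## Working session

There is one attempt and no reset: what is moved stays moved. The work goes in short steps, Python scripts to look and compute and a tool call to move; the robot and the scene stay as the last step left them, time stands still between calls to the robot, and variables do not carry over. Pictures are saved under pics/ and viewed, and the job is handed in when it is done.

Besides the shell and the picture viewer there is one more tool, called as name(argument=value, ...), one argument or row to a line, values as JSON. send_rows: Moves the arm, as the interface text tells. Its arguments: {"type":"object","properties":{"rows":{"type":"array"}},"required":["rows"]}

I'll start with the state and pictures from all the cameras.

```bash
mkdir -p pics; ls; python3 - <<'E'
from cell import *
import cv2,pickle
s=read_state(); print(s)
print(grip_depth)
for n in("scene","side","wrist"):
    p=get_image(n); cv2.imwrite(f"pics/{n}0.png",p["image"]); pickle.dump(p,open(f"pics/{n}0.pkl","wb"))
    print(n,{k:v for k,v in p.items() if k not in("image","z_map")})
print(read_state()["clock"])
E
```

```text
pics
{'clock': 0.0, 'qpos': array([-1.27177637,  0.62933271,  0.03845952,  1.51838259, -0.02700966,
        0.99629905, -0.02001087]), 'qd': array([-1.13525113e-04,  5.45498510e-04, -3.53500709e-04,  6.05537032e-04,
        1.60704490e-04,  1.30381519e-03,  9.32098249e-05]), 'tau': array([-1.14979603e-04, -5.63394499e+01,  1.22651037e+00, -1.93434656e+01,
        1.11147904e-02,  1.07781435e-02, -8.60560561e-06]), 'eef_pos': array([231.66242015, 606.63918882, 230.39344243]), 'tool_rot': array([-3.13968963e+00,  2.70312688e-05,  2.77674204e+00]), 'force': array([ 0.73859335, -0.63537942, -0.52334119]), 'torque': array([-0.03300529,  0.01742077, -0.04839248]), 'width': 85.43613092231585}
18.700000000000003
scene {'K': array([[443.09729043,   0.        , 318.3933813 ],
       [  0.        , 443.09729043, 238.86431517],
       [  0.        ,   0.        ,   1.        ]]), 'R': array([[-0.58860653,  0.80815203,  0.02079998],
       [ 0.46130397,  0.35689114, -0.81229758],
       [-0.66388327, -0.46852855, -0.5828722 ]]), 't': array([ 257.54618022, -122.45034908, 1351.87712049]), 'shot': 1
[... 233 characters left out ...]
1466802, -0.49651628, -0.80898431],
       [ 0.43899429,  0.67952689, -0.58781564]]), 't': array([-392.50651593,  198.49595059, 1193.02810034]), 'shot': 2}
wrist {'K': array([[370.71445146,   0.        , 321.90778396],
       [  0.        , 370.71445146, 241.9378511 ],
       [  0.        ,   0.        ,   1.        ]]), 'tool_from_camera': array([[-1.74835739e-04, -9.62035380e-01, -2.72924709e-01,
         6.94958690e+01],
       [ 9.99999982e-01, -1.48956829e-04, -1.15541010e-04,
         1.05208341e+00],
       [ 7.05005409e-05, -2.72924724e-01,  9.62035389e-01,
        -1.43858832e+02],
       [ 0.00000000e+00,  0.00000000e+00,  0.00000000e+00,
         1.00000000e+00]]), 'shot': 3}
0.15
```

View pics/scene0.png

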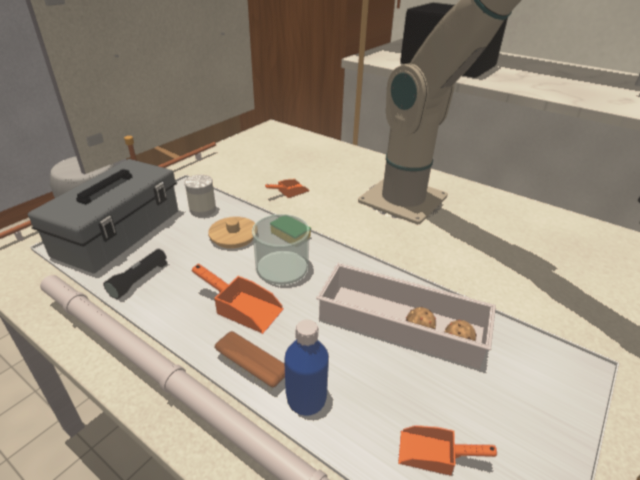

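View pics/side0.png

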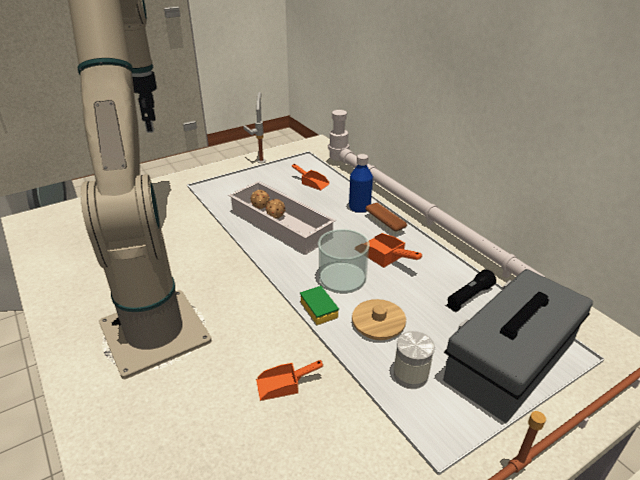

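View pics/wrist0.png

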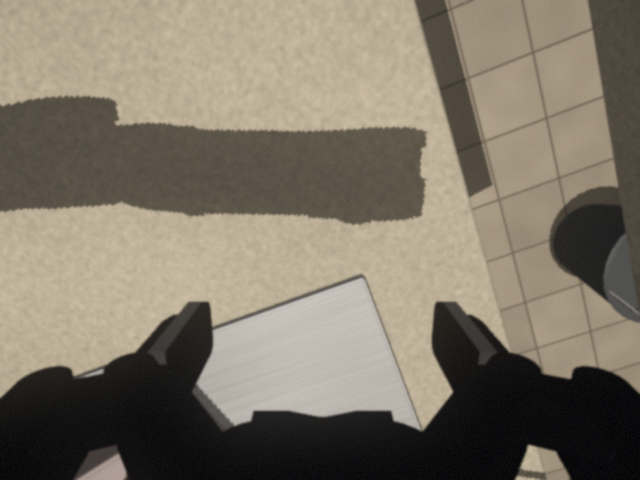

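The right scoop looks like the one in mid-tray with its nose to +y. Next I measure everything with the networks and the depth maps.

```bash
cat > h.py <<'E'
import numpy as np, cv2
from cell import *
from scipy.spatial.transform import Rotation as Rn
def cam(p,s=None):
    if "R" in p: return p["R"],p["t"]
    T=p["tool_from_camera"]; W=np.eye(4); W[:3,:3]=Rn.from_euler("xyz",s["tool_rot"]).as_matrix(); W[:3,3]=s["eef_pos"]
    M=np.linalg.inv(W@T); return M[:3,:3],M[:3,3]
def cloud(p,s=None):
    R,t=cam(p,s); z=p["z_map"]; v,u=np.mgrid[0:480,0:640]; K=p["K"]
    c=np.stack([(u-K[0,2])/K[0,0]*z,(v-K[1,2])/K[1,1]*z,z],-1)
    w=(c-t)@R; w[z<=0]=np.nan; return w
def proj(p,X,s=None):
    R,t=cam(p,s); c=np.atleast_2d(X)@R.T+t; k=c@p["K"].T; return k[:,:2]/k[:,2:]
def rays_at_z(p,uv,z,s=None):
    R,t=cam(p,s); uv=np.atleast_2d(uv); d=np.c_[uv,np.ones(len(uv))]@np.linalg.inv(p["K"]).T@R; o=-R.T@t
    return o+d*((z-o[2])/d[:,2])[:,None]
E
python3 - <<'E'
from h import *
for n in("scene","side"):
    p=get_image(n); w=cloud(p)
    for q in("scoop","tub","ball_a","jar","lid","lid_knob","bottle","tin","torch","brush","sponge"):
        for o in outline_of(p,q)[:4]:
            m=o["mask"]; P=w[m]; P=P[~np.isnan(P[:,0])]
            if len(P)<5: print(n,q,o["score"],o["box"]);continue
            print(n,q,round(o["score"],2),np.round(o["box"]).astype(int),"n",len(P),"med",np.round(np.median(P,0)),"lo",np.round(np.percentile(P,2,axis=0)),"hi",np.round(np.percentile(P,98,axis=0)))
print(read_state()["clock"])
E
```

```text
scene scoop 0.97 [193 262 283 330] n 2743 med [636. -56.  19.] lo [ 591. -160.    4.] hi [681.  16.  71.]
scene scoop 0.73 [401 426 494 474] n 2827 med [684. 407.  11.] lo [658. 358.   3.] hi [731. 480.  50.]
scene tub 0.57 [317 264 496 368] n 9875 med [464. 233.  36.] lo [381.  75.   6.] hi [560. 402.  69.]
scene ball_a 0.71 [408 304 437 330] n 398 med [483. 282.  60.] lo [463. 255.  48.] hi [498. 305.  67.]
scene ball_a 0.59 [442 320 476 337] n 428 med [468. 355.  61.] lo [446. 329.  47.] hi [482. 380.  67.]
scene jar 0.69 [250 212 309 282] n 3569 med [499. -64.  77.] lo [ 422. -136.    9.] hi [546. -13. 119.]
scene lid 0.75 [207 216 254 247] n 1153 med [ 471. -252.   26.] lo [ 405. -318.    6.] hi [ 519. -202.   52.]
scene lid 0.65 [215 331 283 390] n 2028 med [747.  73.  41.] lo [719.  -1.   6.] hi [765. 139.  43.]
scene lid_knob 0.59 [208 220 255 245] n 1167 med [ 471. -252.   26.] lo [ 403. -318.    6.] hi [ 519. -202.   52.]
scene tin 0.78 [183 174 215 217] n 1069 med [ 436. -401.   70.] lo [ 391. -451.    9.] hi [ 457. -385.  101.]
scene torch 0.77 [103 248 170 298] n 1169 me
[... 1781 characters left out ...]
-440.   85.] lo [ 384. -462.    9.] hi [ 451. -393.   99.]
side tin 0.52 [316 229 370 294] n 2938 med [475. -97.  72.] lo [ 419. -143.    3.] hi [543. -16. 117.]
side tin 0.3 [369 234 420 266] n 1045 med [646. -75.  28.] lo [ 596. -176.    1.] hi [680.  15.  70.]
side torch 0.56 [447 270 492 314] n 890 med [ 709. -321.   38.] lo [ 638. -337.   -0.] hi [ 788. -273.   49.]
side brush 0.83 [365 201 407 234] n 717 med [730.  56.  36.] lo [716. -10.   1.] hi [802. 134.  41.]
side brush 0.36 [300 287 340 326] n 989 med [ 358. -164.   34.] lo [ 331. -199.    2.] hi [ 392. -106.   38.]
side sponge 0.75 [300 289 338 324] n 943 med [ 358. -162.   34.] lo [ 331. -199.    9.] hi [ 393. -106.   38.]
1.35
```

```bash
cat > fit.py <<'E'
from h import *
from scipy.optimize import least_squares
from scipy.spatial import cKDTree
def scoop_model():
    pts=[]
    def grid(a,b,c,n1,n2):
        a,b,c=map(np.array,(a,b,c)); 
        for i in np.linspace(0,1,n1):
            for j in np.linspace(0,1,n2): pts.append(a+i*(b-a)+j*(c-a))
    grid((-58,-38,3),(58,-38,3),(-58,38,3),60,40)
    for xs in(-58,-55): grid((xs,-41,0),(xs,41,0),(xs,-41,46),42,24)
    for ys in(-41,-38,38,41):
        for x in np.linspace(-58,58,60):
            h=46-12*(x+58)/88 if x<30 else 34-24*(x-30)/28
            for z in np.linspace(0,h,18): pts.append(np.array((x,ys,z)))
    u=np.array((-np.cos(.349),0,np.sin(.349))); n=np.array((np.sin(.349),0,np.cos(.349))); c=np.array((-100,0,51.))
    for l in np.linspace(-45,45,46):
        for t in(-12,12):
            for k in(-8,-4,0,4,8): pts.append(c+u*l+n*k+np.array((0,t,0)))
        for t in np.linspace(-12,12,9):
            for k in(-8,8): pts.append(c+u*l+n*k+np.array((0,t,0)))
    return np.array(pts)
def fit_scoop(P,z0=3,x0=(640,-50,1.57)):
    T=cKDTree(scoop_model())
    def f(q):
        c,s=np.cos(q[2]),np.sin(q[2]); d=P-np.array((q[0],q[1],z0)); L=np.c_[c*d[:,0]+s*d[:,1],-s*d[:,0]+c*d[:,1],d[:,2]]
        return T.query(L)[0]
    best=min((least_squares(f,(x0[0],x0[1],x0[2]+a),loss="soft_l1",f_scale=3,x_scale=(1,1,.01),diff_step=1e-4) for a in(-.3,0,.3)),key=lambda r:r.cost)
    return best.x,np.median(f(best.x))
def circ(P,r):
    f=lambda q:np.hypot(P[:,0]-q[0],P[:,1]-q[1])-r
    q=least_squares(f,P[:,:2].mean(0),loss="soft_l1",f_scale=2); return q.x,np.median(abs(f(q.x))),len(P)
E
python3 - <<'E'
from fit import *
import pickle
C={n:pickle.load(open(f"pics/{n}0.pkl","rb")) for n in("scene","side")}
W={n:cloud(C[n]) for n in C}
for n in C:
    w=W[n]; img=C[n]["image"].astype(int)
    ok=~np.isnan(w[...,0]); 
    def sel(b,lo,hi,extra=None):
        m=ok&(w[...,0]>b[0])&(w[...,0]<b[1])&(w[...,1]>b[2])&(w[...,1]<b[3])&(w[...,2]>lo)&(w[...,2]<hi)
        if extra is not None:m&=extra
        return w[m]
    orange=(img[...,2]>120)&(img[...,0]<70)&(img[...,1]<110)
    P=sel((570,710,-210,40),-5,90,orange); print(n,"scoop",len(P),fit_scoop(P))
    P=sel((400,560,-160,10),112,124); print("jar rim",np.round(P.mean(0)),circ(P,64))
    P=sel((385,540,-340,-190),22,32); print("lid disc edge", P.mean(0), (P[:,:2].min(0)+P[:,:2].max(0))/2,np.ptp(P[:,:2],axis=0))
    P=sel((385,540,-340,-190),47,60); print("knob top",len(P),P.mean(0),np.ptp(P,axis=0))
    P=sel((360,580,50,420),60,72)
    r=cv2.minAreaRect(P[:,:2].astype(np.float32)); print("tub",r,len(P),np.median(P[:,2]))
    P=sel((300,800,-400,400),-10,8); print("tray z",np.median(P[:,2]))
E
```

```text
scene scoop 1425 (array([633.62573802, -37.23464072,   1.71557037]), np.float64(1.1386512352795568))
jar rim [486. -73. 117.] (array([483.04642595, -75.53693734]), np.float64(2.2714500658972128), 484)
lid disc edge [ 466.80314221 -258.59032344   25.80073121] [ 459.25440826 -262.26087205] [126.92653572 129.07845623]
knob top 86 [ 459.82569482 -259.71326872   51.17175479] [34.68327914 33.68953777  7.60709654]
tub ((469.35137939453125, 237.1015625), (129.05685424804688, 339.534912109375), 13.864710807800293) 2554 66.62234324511948
tray z 3.567883516216157
side scoop 436 (array([634.56644748, -40.64088617,   1.73964313]), np.float64(1.4937237615658727))
jar rim [480. -83. 115.] (array([482.10456072, -79.57662743]), np.float64(2.1515406699513804), 324)
lid disc edge [ 455.34213822 -269.21898962   24.01827671] [ 453.59300205 -261.16684622] [135.74800627 135.16408446]
knob top 100 [ 457.54955892 -266.01054198   49.38493595] [31.94768607 32.15996274  6.54375455]
tub ((470.53594970703125, 233.8389129638672), (129.10919189453125, 344.08099365234375), 13.89810562133789) 763 63.90165413432343
tray z 1.0074346952515931
```

```bash
cat > plan.py <<'E'
from h import *
def plan(tgt,yaw,n,claw,nrot=None,s=None):
    s=s or read_state(); R=Rn.from_euler("xyz",s["tool_rot"]).as_matrix(); y0=np.arctan2(R[1,0],R[0,0])
    d=np.array(tgt)-s["eef_pos"]; dy=(yaw-y0+np.pi)%(2*np.pi)-np.pi; nrot=nrot or n
    print("t",round(s["clock"],2),"pos",s["eef_pos"].round(1),"rot",s["tool_rot"].round(3),"yaw",y0.round(3),"d",d.round(1),"dyaw",dy.round(3),"F",s["force"].round(1),"w",round(s["width"],1),"q",s["qpos"].round(2))
    out=[]
    for i in range(n):
        t=R.T@(d/n)/1000; r=-dy/nrot if i<nrot else 0
        out.append([claw]+[float(round(v,4)) for v in t]+[round(float(r),4)])
        R=R@Rn.from_rotvec([0,0,r]).as_matrix()
    for i in range(0,n,12): print(str(out[i:i+12]).replace(" ",""))
E
python3 -c "
from plan import *
plan((650,-138,190),1.727,24,1,12)"
```

```text
t 1.35 pos [231.9 607.2 231.3] rot [-3.142 -0.     2.777] yaw 2.777 d [ 418.1 -745.2  -41.3] dyaw -1.05 F [ 0.8 -0.1  0.7] w 85.4 q [-1.27  0.63  0.04  1.52 -0.03  1.   -0.02]
[[1,-0.0274,-0.0228,0.0017,0.0875],[1,-0.0292,-0.0203,0.0017,0.0875],[1,-0.0309,-0.0177,0.0017,0.0875],[1,-0.0323,-0.0149,0.0017,0.0875],[1,-0.0335,-0.012,0.0017,0.0875],[1,-0.0344,-0.0091,0.0017,0.0875],[1,-0.0351,-0.006,0.0017,0.0875],[1,-0.0355,-0.0029,0.0017,0.0875],[1,-0.0356,0.0002,0.0017,0.0875],[1,-0.0355,0.0033,0.0017,0.0875],[1,-0.035,0.0064,0.0017,0.0875],[1,-0.0343,0.0094,0.0017,0.0875]]
[[1,-0.0334,0.0124,0.0017,0.0],[1,-0.0334,0.0124,0.0017,0.0],[1,-0.0334,0.0124,0.0017,0.0],[1,-0.0334,0.0124,0.0017,0.0],[1,-0.0334,0.0124,0.0017,0.0],[1,-0.0334,0.0124,0.0017,0.0],[1,-0.0334,0.0124,0.0017,0.0],[1,-0.0334,0.0124,0.0017,0.0],[1,-0.0334,0.0124,0.0017,0.0],[1,-0.0334,0.0124,0.0017,0.0],[1,-0.0334,0.0124,0.0017,0.0],[1,-0.0334,0.0124,0.0017,0.0]]
```

send_rows(
  rows=[
    [1,-0.027,-0.023,0.001,0.09],
    [1,-0.029,-0.02,0.001,0.09],
    [1,-0.031,-0.018,0.001,0.09],
    [1,-0.032,-0.015,0.001,0.09],
    [1,-0.034,-0.012,0.001,0.09],
    [1,-0.034,-0.009,0.001,0.09],
    [1,-0.035,-0.006,0.001,0.09],
    [1,-0.035,-0.003,0.001,0.09],
    [1,-0.036,0,0.001,0.09],
    [1,-0.036,0.003,0.001,0.09],
    [1,-0.035,0.006,0.001,0.09],
    [1,-0.034,0.009,0.001,0.06],
  ],
)

```text
clock: 2.35
eef_pos: [429.7, 224.3, 216.4]
tool_rot: [3.14, -0.014, 1.695]
force: [0.3, 1.2, -0.1]
width: 85.8
```

```bash
python3 -c "
from plan import *
plan((650,-138,190),1.727,12,1,12)"
```

```text
t 2.35 pos [429.7 224.3 216.4] rot [ 3.14  -0.014  1.695] yaw 1.695 d [ 220.3 -362.3  -26.4] dyaw 0.032 F [ 0.3  1.2 -0.1] w 85.8 q [-0.77  0.43  0.34  2.   -0.23  0.74 -0.17]
[[1,-0.0323,0.0145,0.0018,-0.0027],[1,-0.0323,0.0144,0.0018,-0.0027],[1,-0.0323,0.0143,0.0018,-0.0027],[1,-0.0324,0.0142,0.0018,-0.0027],[1,-0.0324,0.0141,0.0018,-0.0027],[1,-0.0325,0.014,0.0018,-0.0027],[1,-0.0325,0.014,0.0018,-0.0027],[1,-0.0325,0.0139,0.0018,-0.0027],[1,-0.0326,0.0138,0.0018,-0.0027],[1,-0.0326,0.0137,0.0018,-0.0027],[1,-0.0326,0.0136,0.0018,-0.0027],[1,-0.0327,0.0135,0.0018,-0.0027]]
```

```bash
python3 - <<'E'
from fit import *
import pickle
s=read_state(); p=get_image("wrist"); cv2.imwrite("pics/w1.png",p["image"]); pickle.dump((s,p),open("pics/w1.pkl","wb"))
print(s["eef_pos"],s["tool_rot"],s["qd"].round(2))
E
```

```text
[429.72529922 224.3249173  216.36410439] [ 3.13983841 -0.01389736  1.69480479] [ 0.75  0.01  0.21  0.09 -0.15 -0.06  0.33]
```

send_rows(
  rows=[
    [1,-0.032,0.014,0.002,0],
    [1,-0.032,0.014,0.002,0],
    [1,-0.032,0.014,0.002,0],
    [1,-0.032,0.014,0.002,0],
    [1,-0.032,0.014,0.002,0],
    [1,-0.033,0.014,0.002,0],
    [1,-0.033,0.014,0.002,0],
    [1,-0.033,0.014,0.002,0],
    [1,-0.033,0.014,0.002,0],
    [1,-0.033,0.014,0.002,0],
    [1,-0.03,0.012,0.001,0],
    [1,0,0,0,0],
  ],
)

```text
clock: 3.4
eef_pos: [633.3, -131.5, 192.6]
tool_rot: [3.132, -0.008, 1.689]
force: [1.0, -0.6, -0.6]
width: 85.4
```

```bash
python3 - <<'E'
from fit import *
import pickle
s=read_state(); p=get_image("wrist"); cv2.imwrite("pics/w2.png",p["image"]); pickle.dump((s,p),open("pics/w2.pkl","wb"))
print(s["eef_pos"],s["tool_rot"],s["qd"].round(2))
w=cloud(p,s); img=p["image"].astype(int)
orange=(img[...,2]>120)&(img[...,0]<70)&(img[...,1]<110)&~np.isnan(w[...,0])&(abs(w[...,2]-40)<50)
P=w[orange]; print(len(P),P.min(0),P.max(0)); print(fit_scoop(P[::3]))
E
```

```text
[ 633.28735897 -131.54619535  192.61542772] [ 3.13193587 -0.00780527  1.68888552] [-0.02 -0.01 -0.04  0.04 -0.02  0.03 -0.02]
10622 [ 408.46475615 -308.95833289    3.07394012] [762.95616893  49.29775904  77.67610663]
(array([647.30400066, -26.39335381,   1.53191131]), np.float64(1.8582272716040804))
```

View pics/w1.png

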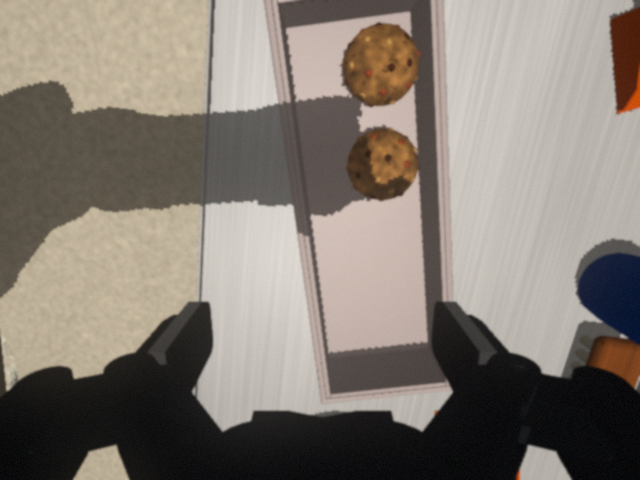

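View pics/w2.png

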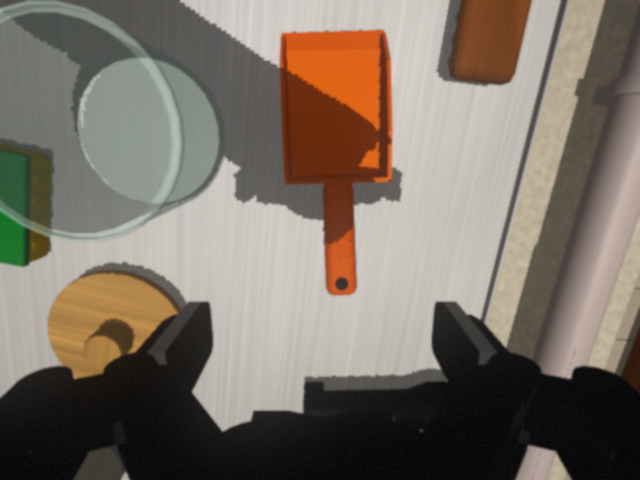

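```bash
python3 - <<'E'
from fit import *
import pickle
s,p=pickle.load(open("pics/w2.pkl","rb"))
w=cloud(p,s); img=p["image"].astype(int)
orange=(img[...,2]>90)&(img[...,0]<45)&(img[...,1]<0.55*img[...,2])
m=np.zeros_like(orange); m[20:300,270:400]=1
orange&=m.astype(bool)&~np.isnan(w[...,0])&(abs(w[...,2]-40)<50)
P=w[orange]; print(len(P),P.min(0),P.max(0)); r,e=fit_scoop(P[::2],x0=(634,-39,1.72)); print(r,e)
for X in((r[0],r[1],r[2]),(634,-39,1.727)):
    c,sn=np.cos(X[2]),np.sin(X[2]); M=scoop_model(); Q=np.c_[X[0]+c*M[:,0]-sn*M[:,1],X[1]+sn*M[:,0]+c*M[:,1],M[:,2]+3]
    uv=proj(p,Q,s); im=p["image"].copy()
    for a in uv[::3]: cv2.circle(im,tuple(int(v) for v in a),1,(255,0,0) if X[0]==r[0] else (0,255,0),-1)
    cv2.imwrite("pics/w2f%d.png"%(X[0]==r[0]),im)
# w1: tub & balls
s,p=pickle.load(open("pics/w1.pkl","rb")); w=cloud(p,s)
for q in((383,63),(383,163)):
    v,u=np.mgrid[0:480,0:640]; mm=(np.hypot(u-q[0],v-q[1])<32); B=w[mm]; B=B[(B[:,2]>42)]
    f=lambda c:np.linalg.norm(B-c,axis=1)-30
    o=least_squares(f,B.mean(0)-(0,0,20),loss="soft_l1"); print("ball",o.x,np.median(abs(o.fun)))
ok=~np.isnan(w[...,0])
T=w[ok&(w[...,2]>58)&(w[...,2]<74)&(w[...,0]<600)]; 
r=cv2.minAreaRect(T[:,:2].astype(np.float32)); print("tub",r,np.median(T[:,2]))
F=w[ok&(w[...,2]>2)&(w[...,2]<14)]; print(np.median(F[:,2]))
E
```

```text
17983 [ 587.46585389 -173.79250853    3.07394012] [681.34288277  26.60814203  77.39963844]
[633.29527277 -32.25014128   1.71688804] 1.3191840201641465
ball [460.34915744 356.60378458  37.91164518] 0.4378753446666721
ball [474.50493527 280.43226402  37.91521764] 0.3910931030124818
tub ((469.9406433105469, 236.04443359375), (125.26358795166016, 332.3397216796875), 14.00560188293457) 67.4928867507908
4.386801033934229
```

View pics/w2f1.png

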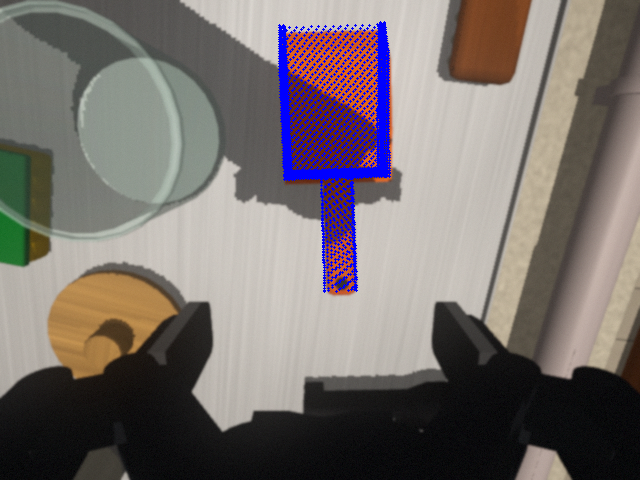

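```bash
python3 -c "
from plan import *
plan((649,-136,120),1.72,3,1)"
```

```text
t 3.45 pos [ 632.1 -128.2  192.4] rot [ 3.133 -0.011  1.69 ] yaw 1.69 d [ 16.9  -7.8 -72.4] dyaw 0.03 F [-0.3  0.4  0.7] w 85.4 q [-0.02  0.68  0.31  1.58 -0.26  0.92  0.5 ]
[[1,-0.0035,0.0051,0.0241,-0.0098],[1,-0.0036,0.005,0.0241,-0.0098],[1,-0.0036,0.005,0.0241,-0.0098]]
```

send_rows(
  rows=[
    [1,-0.003,0.005,0.024,-0.01],
    [1,-0.003,0.005,0.024,-0.01],
    [1,-0.003,0.005,0.024,-0.01],
    [1,0,0,0,0],
  ],
)

```text
clock: 3.78
eef_pos: [650.3, -130.6, 119.9]
tool_rot: [3.129, -0.014, 1.724]
force: [-0.9, -0.3, -0.6]
width: 85.3
```

```bash
python3 -c "
from plan import *
plan((649,-136,35),1.72,4,1)"
```

```text
t 3.78 pos [ 650.3 -130.6  119.9] rot [ 3.129 -0.014  1.724] yaw 1.724 d [ -1.3  -5.4 -84.9] dyaw -0.004 F [-0.9 -0.3 -0.6] w 85.3 q [ 0.01  0.78  0.26  1.59 -0.28  0.8   0.56]
[[1,-0.0016,-0.0008,0.0212,0.001],[1,-0.0016,-0.0008,0.0212,0.001],[1,-0.0016,-0.0008,0.0212,0.001],[1,-0.0016,-0.0008,0.0212,0.001]]
```

send_rows(
  rows=[
    [1,-0.002,-0.001,0.021,0],
    [1,-0.002,-0.001,0.021,0],
    [1,-0.002,-0.001,0.021,0],
    [1,-0.001,0,0.019,0],
    [1,0,0,0,0],
  ],
)

```text
clock: 4.2
eef_pos: [650.4, -128.3, 40.1]
tool_rot: [3.126, -0.018, 1.731]
force: [-0.4, 1.2, -0.6]
width: 85.6
```

```bash
python3 -c "
from plan import *
plan((649,-136,35),1.72,4,1)
s=read_state();p=get_image('wrist');cv2.imwrite('pics/w3.png',p['image'])"
```

```text
t 4.2 pos [ 650.4 -128.3   40.1] rot [ 3.126 -0.018  1.731] yaw 1.731 d [-1.4 -7.7 -5.1] dyaw -0.011 F [-0.4  1.2 -0.6] w 85.6 q [ 0.04  0.89  0.22  1.62 -0.32  0.66  0.59]
[[1,-0.0019,-0.0007,0.0012,0.0027],[1,-0.0019,-0.0007,0.0012,0.0027],[1,-0.0019,-0.0007,0.0012,0.0027],[1,-0.0019,-0.0007,0.0012,0.0027]]
```

View pics/w3.png

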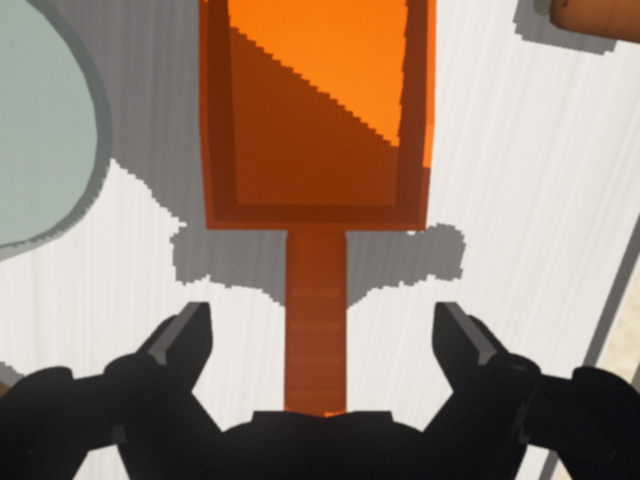

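send_rows(
  rows=[
    [1,-0.004,0,0.004,0],
    [1,-0.004,0,0.002,0],
    [1,0,0,0,0],
    [-1,0,0,0,0],
    [-1,0,0,0,0],
    [-1,0,0,0,0],
    [-1,0,0,0,0],
    [-1,0,0,0,0],
    [-1,0,0,0,0],
    [-1,0,0,0,0],
  ],
)

```text
clock: 5.08
eef_pos: [657.3, -136.4, 45.1]
tool_rot: [3.113, -0.014, 1.733]
force: [0.2, 0.5, 1.2]
width: 22.9
```

```bash
python3 -c "
from plan import *
plan((649,-136,35),1.72,4,1)
s=read_state();p=get_image('side');cv2.imwrite('pics/s4.png',cv2.resize(p['image'][190:310,320:480],(640,480)))"
```

```text
t 5.08 pos [ 657.3 -136.4   45.1] rot [ 3.113 -0.014  1.733] yaw 1.733 d [ -8.3   0.4 -10.1] dyaw -0.013 F [0.2 0.5 1.2] w 22.9 q [ 0.05  0.89  0.22  1.61 -0.32  0.66  0.6 ]
[[1,0.0004,-0.0021,0.0025,0.0032],[1,0.0004,-0.0021,0.0025,0.0032],[1,0.0004,-0.0021,0.0025,0.0032],[1,0.0004,-0.0021,0.0025,0.0032]]
```

View pics/s4.png

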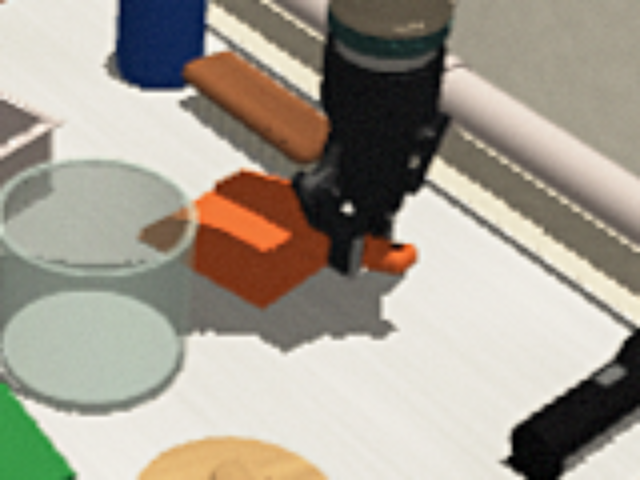

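```bash
python3 -c "
from plan import *
s=read_state();p=get_image('wrist');a=p['image'];q=get_image('scene')
cv2.imwrite('pics/w5.png',np.hstack([a[:,100:500],cv2.resize(q['image'][200:360,160:293],(400,480))]))
print(read_state()['eef_pos'],read_state()['tool_rot'])"
```

```text
[ 657.32828695 -136.39446455   44.97960197] [ 3.11340259 -0.01377226  1.73306296]
```

View pics/w5.png

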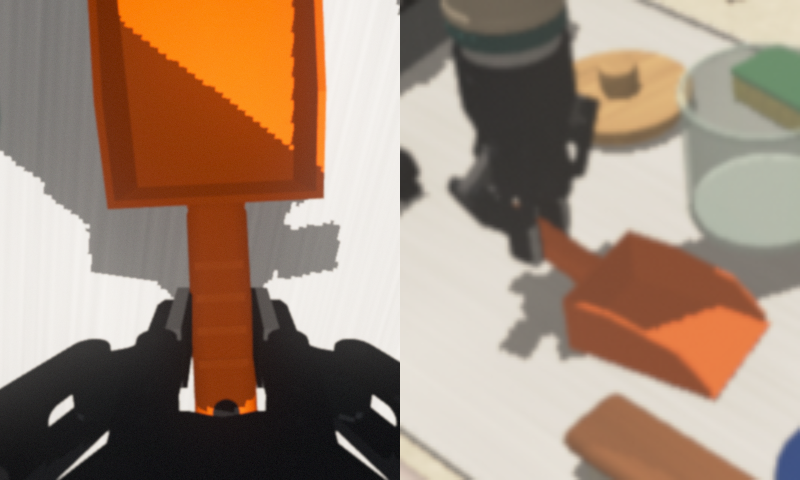

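send_rows(
  rows=[
    [-1,0,0,-0.015,0],
    [-1,0,0,-0.025,0],
    [-1,0,0,-0.025,0],
    [-1,0,0,-0.025,0],
    [-1,0,0,-0.025,0],
    [-1,0,0,-0.02,0],
    [-1,0,0,0,0],
  ],
)

```text
clock: 5.82
eef_pos: [652.9, -138.6, 186.9]
tool_rot: [3.116, -0.014, 1.733]
force: [0.5, 0.1, -0.7]
width: 23.3
```

```bash
cat > pose.py <<'E'
from fit import *
from plan import plan
MOD=scoop_model()
TREE=cKDTree(MOD)
def scoop6(src="wrist",show=None,tilt0=0.0,guess_z=51,ball=False):
    """scoop pose in TOOL frame seen by camera; returns grip offset in tool & pitch"""
    s=read_state(); p=get_image(src); w=cloud(p,s); img=p["image"].astype(int)
    R=Rn.from_euler("xyz",s["tool_rot"]).as_matrix()
    o=(img[...,2]>70)&(img[...,0]<0.35*img[...,2])&(img[...,1]<0.6*img[...,2])&~np.isnan(w[...,0])
    L=(w-s["eef_pos"])@R   # tool coords
    # expected region: tool x -60..190, |y|<60, z -80..130
    o&=(L[...,0]>-70)&(L[...,0]<200)&(abs(L[...,1])<65)&(L[...,2]>-90)&(L[...,2]<190)
    P=L[o]; P=P[~np.isnan(P[:,0])][::max(1,o.sum()//3000)]
    # model->tool: scoop axes: x->tool x, z-> -tool z, y-> -tool y
    B=np.diag([1,-1,-1.])
    def f(q):
        Rr=Rn.from_euler("xyz",q[3:]).as_matrix()@B
        return TREE.query((P-q[:3])@Rr)[0]
    best=None
    for pit in (tilt0-.25,tilt0,tilt0+.25):
        Rr=Rn.from_euler("xyz",(0,pit,0)).as_matrix()@B
        t0=np.array((0,0,-19))-Rr@np.array((-100,0,51.))
        r=least_squares(f,np.r_[t0,0,pit,0],loss="soft_l1",f_scale=2,x_scale=[1,1,1,.01,.01,.01],diff_step=1e-4)
        if best is None or r.cost<best.cost:best=r
    q=best.x; Rr=Rn.from_euler("xyz",q[3:]).as_matrix()@B
    pts=dict(origin=(0,0,0),grip=(-100,0,51),lip=(58,0,0),backbot=(-58,0,0),end=(-142,0,66))
    print("n",len(P),"res",np.median(best.fun).round(2),"tool-frame t",q[:3].round(1),"rpy",q[3:].round(3))
    W={k:(s["eef_pos"]+R@(q[:3]+Rr@np.array(v))).round(1) for k,v in pts.items()}
    xw=R@Rr[:,0]; print("nose-down pitch",round(float(-np.arcsin(xw[2])),3),"yaw",round(float(np.arctan2(xw[1],xw[0])),3), "roll z of y",(R@Rr[:,1])[2].round(3))
    for k in W: print(k,W[k])
    if show:
        im=p["image"].copy(); uv=proj(p,s["eef_pos"]+(q[:3]+MOD@Rr.T)@R.T,s)
        for a in uv[::7]: cv2.circle(im,tuple(int(v) for v in a),1,(255,0,0),-1)
        cv2.imwrite(show,np.hstack([p["image"][:,120:520],im[:,120:520]]))
    return s,p,q
E
python3 - <<'E'
from pose import *
print({k:np.round(v,3) for k,v in read_state().items() if k in("clock","eef_pos","tool_rot","force","width")})
scoop6(show="pics/w6.png")
E
```

```text
{'clock': np.float64(5.817), 'eef_pos': array([ 652.927, -138.601,  186.874]), 'tool_rot': array([ 3.116, -0.014,  1.733]), 'force': array([ 0.516,  0.108, -0.724]), 'width': np.float64(23.312)}
n 3026 res 1.04 tool-frame t [106.3  -5.8  42.2] rpy [ 0.018 -0.006 -0.041]
nose-down pitch -0.007 yaw 1.773 roll z of y -0.008
origin [631.1 -33.9 146.1]
grip [ 650.8 -132.3  196.4]
lip [619.5  22.9 146.5]
backbot [642.7 -90.7 145.7]
end [ 659.2 -173.6  211.1]
```

View pics/w6.png

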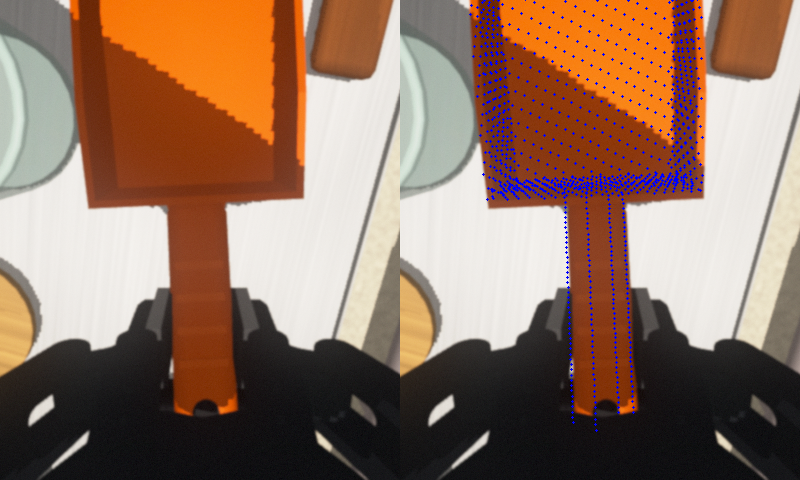

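send_rows(
  rows=[
    [-1,0,0,0.025,0],
    [-1,0,0,0.025,0],
    [-1,0,0,0.025,0],
    [-1,0,0,0.02,0],
    [-0.6,0,0,0,0],
    [-0.5,0,0,0,0],
  ],
)

```text
clock: 6.37
eef_pos: [652.7, -135.2, 84.4]
tool_rot: [3.12, -0.016, 1.733]
force: [0.6, -0.4, 0.3]
width: 23.1
```

```bash
python3 - <<'E'
from pose import *
scoop6()
E
```

```text
n 3046 res 1.04 tool-frame t [103.4  -5.5  42.4] rpy [ 0.016 -0.015 -0.042]
nose-down pitch -0.0 yaw 1.774 roll z of y -0.006
origin [631.4 -33.2  43.6]
grip [ 651.3 -131.2   94.6]
lip [619.7  23.6  43.6]
backbot [643.1 -90.   43.6]
end [ 659.7 -172.3  109.6]
```

send_rows(
  rows=[
    [-0.48,0,0,0,0],
    [-0.47,0,0,0,0],
  ],
)

```text
clock: 6.58
eef_pos: [652.8, -135.2, 85.4]
tool_rot: [3.119, -0.016, 1.733]
force: [-0.2, -0.8, 0.0]
width: 23.2
```

```bash
python3 - <<'E'
from pose import *
scoop6()
E
```

```text
n 3044 res 1.04 tool-frame t [103.   -5.7  42.4] rpy [ 0.018 -0.017 -0.045]
nose-down pitch 0.002 yaw 1.778 roll z of y -0.005
origin [631.3 -33.6  44.6]
grip [ 651.6 -131.4   95.8]
lip [619.4  23.2  44.5]
backbot [643.2 -90.4  44.7]
end [ 660.1 -172.5  110.9]
```

send_rows(
  rows=[
    [-0.46,0,0,0,0],
    [-0.46,0,0,0,0],
  ],
)

```text
clock: 6.8
eef_pos: [654.4, -135.7, 87.9]
tool_rot: [3.115, -0.015, 1.733]
force: [0.4, 0.3, -1.2]
width: 23.5
```

```bash
python3 - <<'E'
from pose import *
scoop6()
E
```

```text
n 3046 res 1.05 tool-frame t [103.3  -5.7  42.4] rpy [ 0.018 -0.017 -0.04 ]
nose-down pitch 0.004 yaw 1.772 roll z of y -0.009
origin [633.1 -33.9  46.8]
grip [ 652.6 -131.8   98.2]
lip [621.5  22.9  46.6]
backbot [644.7 -90.7  47. ]
end [ 660.9 -172.9  113.3]
```

send_rows(
  rows=[
    [-0.45,0,0,0,0],
    [-0.45,0,0,0,0],
  ],
)

```text
clock: 7.02
eef_pos: [655.1, -135.8, 89.0]
tool_rot: [3.113, -0.014, 1.733]
force: [-0.1, -1.0, -1.7]
width: 23.4
```

```bash
python3 - <<'E'
from pose import *
scoop6()
E
```

```text
n 3030 res 1.04 tool-frame t [1.034e+02 1.000e-01 4.310e+01] rpy [ 0.003 -0.021  0.006]
nose-down pitch 0.007 yaw 1.727 roll z of y -0.025
origin [639.5 -32.9  47.4]
grip [ 653.8 -131.6   99.1]
lip [630.5  24.4  47. ]
backbot [648.6 -90.2  47.8]
end [ 659.9 -173.   114.4]
```

send_rows(
  rows=[
    [-0.445,0,0,0,0],
    [-0.44,0,0,0,0],
  ],
)

```text
clock: 7.23
eef_pos: [655.1, -135.7, 89.2]
tool_rot: [3.113, -0.014, 1.733]
force: [-0.3, 0.4, -0.1]
width: 23.6
```

```bash
python3 - <<'E'
from pose import *
scoop6()
E
```

```text
n 3038 res 1.04 tool-frame t [98.8  0.1 54.1] rpy [-0.001 -0.124  0.003]
nose-down pitch 0.11 yaw 1.727 roll z of y -0.029
origin [640.6 -37.2  36.5]
grip [ 653.7 -130.1   98.2]
lip [631.7  19.7  30.1]
backbot [649.6 -94.2  42.9]
end [ 659.5 -169.8  117.7]
```

send_rows(
  rows=[
    [-0.44,0,0,0,0],
  ],
)

```text
clock: 7.37
eef_pos: [655.2, -135.8, 89.1]
tool_rot: [3.113, -0.014, 1.733]
force: [-0.5, 0.9, -0.1]
width: 23.9
```

```bash
python3 - <<'E'
from pose import *
scoop6(tilt0=-.2)
E
```

```text
n 3169 res 1.03 tool-frame t [83.8 -0.1 69.4] rpy [ 0.008 -0.297  0.008]
nose-down pitch 0.283 yaw 1.716 roll z of y -0.02
origin [643.4 -51.8  21. ]
grip [ 654.2 -132.9   97.8]
lip [635.3   3.3   4.8]
backbot [ 651.5 -106.9   37.2]
end [ 659.1 -168.7  124. ]
```

send_rows(
  rows=[
    [-1,0,0,0,0],
    [-1,0,0,0,0],
    [-1,0,0,-0.03,0],
    [-1,0,0,-0.03,0],
    [-1,0,0,-0.03,0],
  ],
)

```text
clock: 7.83
eef_pos: [647.2, -135.6, 172.9]
tool_rot: [3.13, -0.021, 1.733]
force: [0.2, 0.4, -1.3]
width: 22.6
```

```bash
python3 - <<'E'
from pose import *
plan((509,96,172),1.82,11,-1)
E
```

```text
t 7.83 pos [ 647.2 -135.6  172.9] rot [ 3.13  -0.021  1.733] yaw 1.733 d [-138.2  231.6   -0.9] dyaw 0.087 F [ 0.2  0.4 -1.3] w 22.6 q [ 0.02  0.72  0.28  1.55 -0.26  0.9   0.56]
[[-1,0.0228,-0.009,0.0004,-0.0079],[-1,0.0229,-0.0088,0.0004,-0.0079],[-1,0.0229,-0.0086,0.0004,-0.0079],[-1,0.023,-0.0085,0.0004,-0.0079],[-1,0.0231,-0.0083,0.0004,-0.0079],[-1,0.0231,-0.0081,0.0004,-0.0079],[-1,0.0232,-0.0079,0.0004,-0.0079],[-1,0.0233,-0.0077,0.0004,-0.0079],[-1,0.0233,-0.0075,0.0004,-0.0079],[-1,0.0234,-0.0074,0.0004,-0.0079],[-1,0.0234,-0.0072,0.0004,-0.0079]]
```

send_rows(
  rows=[
    [-1,0.023,-0.009,0,-0.008],
    [-1,0.023,-0.009,0,-0.008],
    [-1,0.023,-0.009,0,-0.008],
    [-1,0.023,-0.008,0,-0.008],
    [-1,0.023,-0.008,0,-0.008],
    [-1,0.023,-0.008,0,-0.008],
    [-1,0.023,-0.008,0,-0.008],
    [-1,0.023,-0.008,0,-0.008],
    [-1,0.023,-0.008,0,-0.008],
    [-1,0.023,-0.007,0,-0.008],
    [-1,0.023,-0.007,0,-0.008],
    [-1,0,0,0,0],
  ],
)

```text
clock: 8.83
eef_pos: [507.4, 98.8, 182.1]
tool_rot: [3.114, -0.009, 1.821]
force: [-0.4, 0.3, -1.3]
width: 22.6
```

```bash
python3 - <<'E'
from pose import *
plan((509,96,172),1.82,4,-1)
s,p,q=scoop6(tilt0=-.3,show="pics/w7.png")
w=cloud(p,s)
p2=get_image("scene"); cv2.imwrite("pics/sc7.png",cv2.resize(p2["image"][200:400,280:530],(800,640))[:600])
E
```

```text
t 8.83 pos [507.4  98.8 182.1] rot [ 3.114 -0.009  1.821] yaw 1.821 d [  1.6  -2.8 -10.1] dyaw -0.001 F [-0.4  0.3 -1.3] w 22.6 q [-0.44  0.51  0.29  1.97 -0.24  0.67  0.25]
[[-1,-0.0008,0.0001,0.0025,0.0002],[-1,-0.0008,0.0001,0.0025,0.0002],[-1,-0.0008,0.0001,0.0025,0.0002],[-1,-0.0008,0.0001,0.0025,0.0002]]
n 3164 res 1.03 tool-frame t [84.  -0.2 69.9] rpy [ 0.013 -0.298  0.001]
nose-down pitch 0.289 yaw 1.811 roll z of y -0.016
origin [488.2 181.3 113. ]
grip [506.7 102.1 190.4]
lip [474.9 235.3  96.5]
backbot [501.4 127.3 129.6]
end [515.1  67.1 216.7]
```

View pics/w7.png

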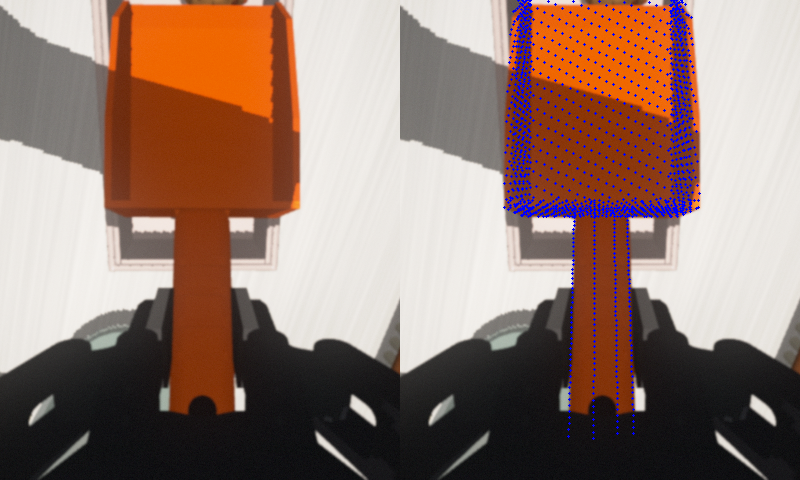

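View pics/sc7.png

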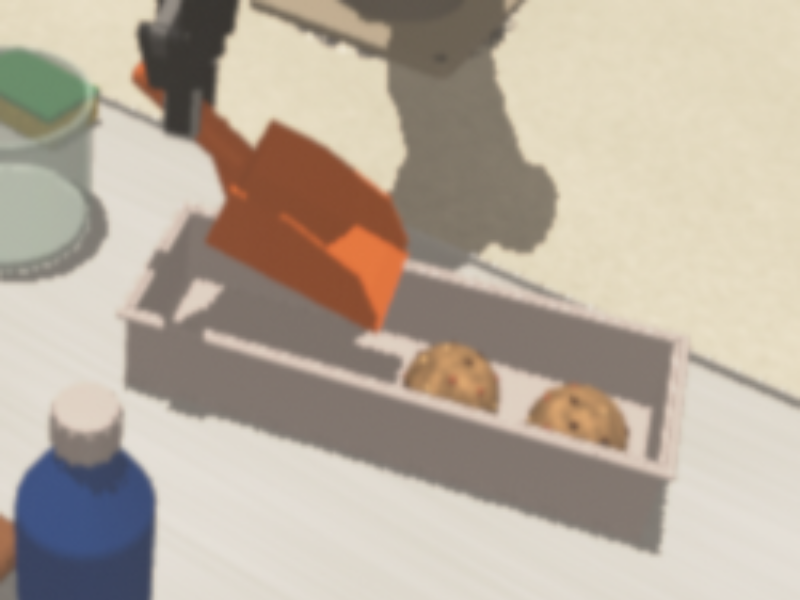

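```bash
python3 - <<'E'
from pose import *
plan((508,97,98),1.82,4,-1)
E
```

```text
t 8.93 pos [510.3  94.7 182.5] rot [ 3.111 -0.006  1.816] yaw 1.816 d [ -2.3   2.3 -84.5] dyaw 0.004 F [ 0.2 -0.4 -0.7] w 22.4 q [-0.43  0.51  0.29  1.97 -0.24  0.67  0.26]
[[-1,0.0006,-0.0011,0.0211,-0.0009],[-1,0.0006,-0.0011,0.0211,-0.0009],[-1,0.0006,-0.0011,0.0211,-0.0009],[-1,0.0006,-0.0011,0.0211,-0.0009]]
```

send_rows(
  rows=[
    [-1,0.001,-0.001,0.021,0],
    [-1,0.001,-0.001,0.021,0],
    [-1,0.001,-0.001,0.021,0],
    [-1,0.001,-0.001,0.018,0],
    [-1,0,0,0,0],
  ],
)

```text
clock: 9.35
eef_pos: [512.3, 92.7, 100.8]
tool_rot: [3.105, -0.001, 1.811]
force: [-0.3, -0.9, -0.2]
width: 22.7
```

```bash
python3 - <<'E'
from pose import *
plan((508,97,98),1.82,4,-1)
s,p,q=scoop6(tilt0=-.3,show="pics/w8.png")
E
```

```text
t 9.35 pos [512.3  92.7 100.8] rot [ 3.105e+00 -1.000e-03  1.811e+00] yaw 1.811 d [-4.3  4.3 -2.8] dyaw 0.009 F [-0.3 -0.9 -0.2] w 22.7 q [-0.38  0.64  0.22  2.03 -0.31  0.46  0.31]
[[-1,0.0013,-0.0008,0.0007,-0.0022],[-1,0.0013,-0.0008,0.0007,-0.0022],[-1,0.0013,-0.0008,0.0007,-0.0022],[-1,0.0013,-0.0008,0.0007,-0.0022]]
n 3180 res 1.04 tool-frame t [84.1 -0.2 69.9] rpy [ 0.009 -0.298  0.005]
nose-down pitch 0.296 yaw 1.795 roll z of y -0.028
origin [494.6 175.   31.1]
grip [511.1  95.9 109. ]
lip [482.3 229.1  14.2]
backbot [506.9 120.9  48. ]
end [518.6  60.9 135.6]
```

View pics/w8.png

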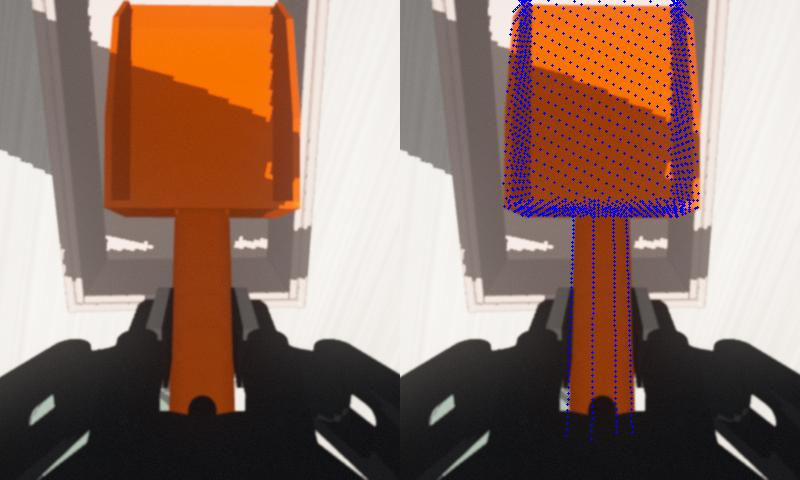

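send_rows(
  rows=[
    [-1,0.002,-0.002,0.004,-0.01],
    [-1,0.003,-0.001,0.003,-0.005],
    [-1,0.007,0,0.001,0],
    [-1,0.007,0,0.001,0],
    [-1,0.007,0,0.001,0],
  ],
)

```text
clock: 9.82
eef_pos: [509.3, 114.3, 95.6]
tool_rot: [3.093, 0.003, 1.819]
force: [0.8, -1.8, 1.9]
width: 22.6
```

```bash
python3 - <<'E'
from pose import *
plan((508,97,98),1.82,1,-1)
s,p,q=scoop6(tilt0=-.3,show="pics/w8.png")
p2=get_image("scene"); cv2.imwrite("pics/sc8.png",cv2.resize(p2["image"][220:380,310:510],(800,640))[:600])
E
```

```text
t 9.82 pos [509.3 114.3  95.6] rot [3.093e+00 3.000e-03 1.819e+00] yaw 1.819 d [ -1.3 -17.3   2.4] dyaw 0.001 F [ 0.8 -1.8  1.9] w 22.6 q [-0.43  0.65  0.22  2.04 -0.32  0.43  0.28]
[[-1,-0.0165,-0.0054,-0.0026,-0.0009]]
n 3006 res 1.04 tool-frame t [84.5 -0.3 69.4] rpy [ 0.01  -0.293 -0.   ]
nose-down pitch 0.295 yaw 1.805 roll z of y -0.039
origin [491.6 196.8  26. ]
grip [508.3 117.7 103.9]
lip [478.7 250.8   9.2]
backbot [504.5 142.9  42.9]
end [516.   82.8 130.5]
```

View pics/sc8.png

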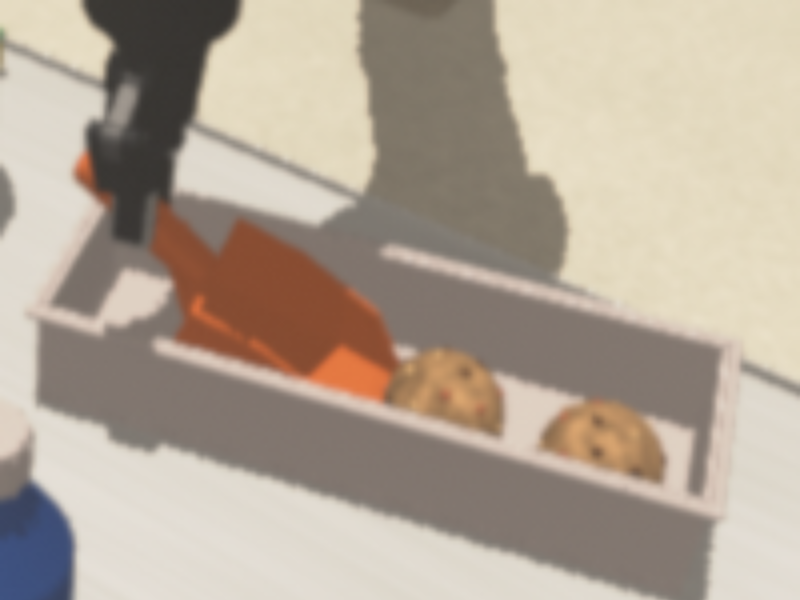

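send_rows(
  rows=[
    [-1,0.006,-0.002,0.001,0],
    [-1,0.006,-0.002,0.001,0],
    [-1,0.006,0,0.001,0],
    [-1,0.006,0,0.001,0],
    [-1,0.006,0,0.001,0],
  ],
)

```text
clock: 10.33
eef_pos: [501.3, 143.9, 93.2]
tool_rot: [3.084, 0.005, 1.818]
force: [1.4, -3.6, 5.3]
width: 22.5
```

```bash
cat >> pose.py <<'E'
def tubf(P): 
    d=np.asarray(P)[...,:2]-(470,236); c,s=.970,.2416
    return np.stack([c*d[...,0]+s*d[...,1],-s*d[...,0]+c*d[...,1]],-1).round(1)
def look(nm,tilt0,box=(220,380,310,510)):
    s=read_state(); print("t",round(s["clock"],2),"tcp",s["eef_pos"].round(1),"tub",tubf(s["eef_pos"]),"rot",s["tool_rot"].round(3),"F",s["force"].round(1),"M",s["torque"].round(2),"w",round(s["width"],1))
    s,p,q=scoop6(tilt0=tilt0)
    R=Rn.from_euler("xyz",s["tool_rot"]).as_matrix(); Rr=Rn.from_euler("xyz",q[3:]).as_matrix()@np.diag([1,-1,-1.])
    L=s["eef_pos"]+R@(q[:3]+Rr@np.array((58,0,0))); print("lip tub",tubf(L),"tool yaw",np.arctan2(R[1,0],R[0,0]).round(3))
    p2=get_image("scene"); a=p2["image"][box[0]:box[1],box[2]:box[3]]; a=cv2.resize(a,(400,int(400*a.shape[0]/a.shape[1])))
    c=np.zeros((480,800,3),np.uint8); c[:,:400]=p["image"][:,120:520]; c[:a.shape[0],400:]=a; cv2.imwrite(nm,c)
    w=cloud(p2); img=p2["image"].astype(int)
    return s,p,p2,q
E
python3 - <<'E'
from pose import *
look("pics/l9.png",-.3)
E
```

```text
t 10.33 tcp [501.3 143.9  93.2] tub [  8.1 -96.9] rot [3.084 0.005 1.818] F [ 1.4 -3.6  5.3] M [-0.35  0.16  0.05] w 22.5
n 3010 res 1.04 tool-frame t [86.7 -0.4 67.7] rpy [ 0.013 -0.27  -0.004]
nose-down pitch 0.275 yaw 1.806 roll z of y -0.045
origin [483.6 228.5  25.1]
grip [500.4 147.8 101.3]
lip [470.6 282.8   9.4]
backbot [496.6 174.2  40.9]
end [508.2 112.2 127.1]
lip tub [11.9 45.3] tool yaw 1.818
```

View pics/l9.png

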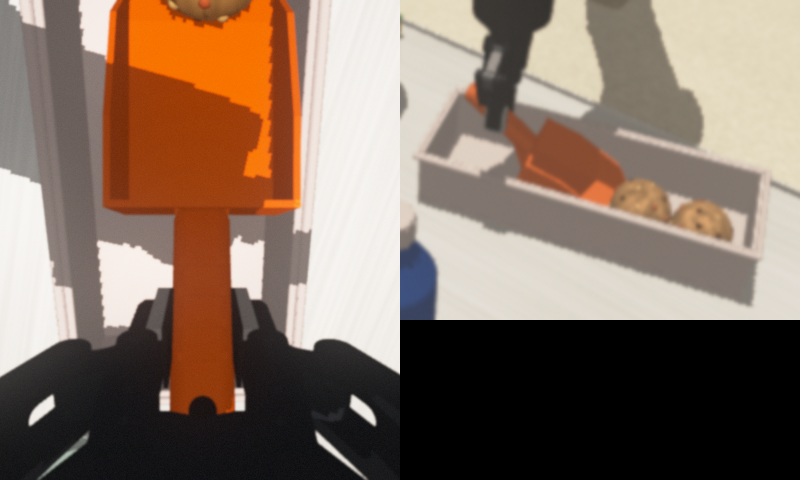

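send_rows(
  rows=[
    [-1,0.006,-0.001,0.002,0],
    [-1,0.006,-0.001,0.002,0],
    [-1,0.002,0,0.008,0],
    [-1,0.001,0,0.008,0],
    [-1,0.001,0,0.008,0],
  ],
)

```text
clock: 10.85
eef_pos: [499.4, 157.9, 67.4]
tool_rot: [3.077, 0.009, 1.817]
force: [0.3, -3.1, 4.5]
width: 22.6
```

```bash
python3 - <<'E'
from pose import *
look("pics/l10.png",-.15)
E
```

```text
t 10.85 tcp [499.4 157.9  67.4] tub [  9.7 -82.8] rot [3.077 0.009 1.817] F [ 0.3 -3.1  4.5] M [-0.42  0.29  0.12] w 22.6
n 3086 res 1.06 tool-frame t [102.2  -0.8  50.9] rpy [ 0.014 -0.086 -0.002]
nose-down pitch 0.095 yaw 1.813 roll z of y -0.05
origin [477.1 257.3  15.7]
grip [497.3 164.7  75.8]
lip [463.3 313.4  10.2]
backbot [490.9 201.2  21.2]
end [506.2 125.3  94.7]
lip tub [12.2 76.7] tool yaw 1.817
```

View pics/l10.png

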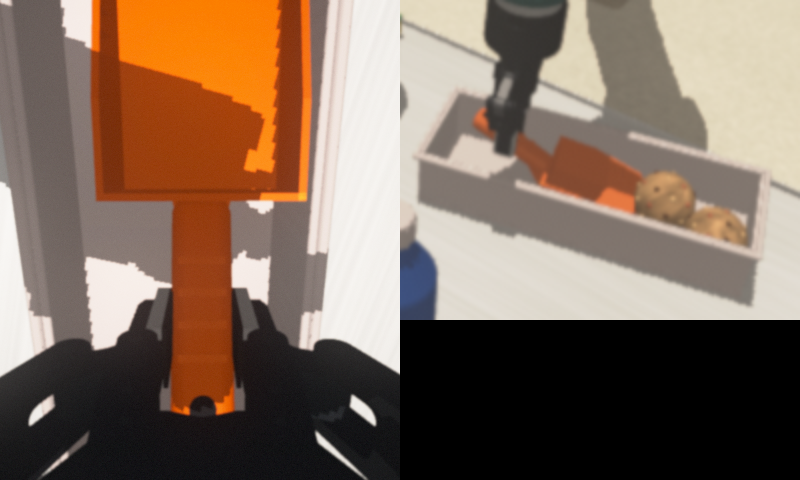

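send_rows(
  rows=[
    [-1,-0.002,0,0.007,0],
    [-1,-0.001,0,0.007,0],
    [-1,0,0,0.004,0],
    [-1,0,0,0,0],
  ],
)

```text
clock: 11.28
eef_pos: [501.8, 153.8, 49.7]
tool_rot: [3.077, 0.01, 1.815]
force: [-2.0, -0.1, 9.9]
width: 22.7
```

```bash
python3 - <<'E'
from pose import *
s,p,p2,q=look("pics/l11.png",0)
cv2.imwrite("pics/sc11.png",cv2.resize(p2["image"][270:370,370:510],(800,571)))
E
```

```text
t 11.28 tcp [501.8 153.8  49.7] tub [ 11.  -87.4] rot [3.077 0.01  1.815] F [-2.  -0.1  9.9] M [0.26 0.79 0.2 ] w 22.7
n 3062 res 1.05 tool-frame t [110.6  -1.3  38. ] rpy [0.029 0.036 0.003]
nose-down pitch -0.026 yaw 1.815 roll z of y -0.036
origin [476.3 261.   10.6]
grip [499.  162.3  58.9]
lip [462.3 317.3  12.1]
backbot [490.3 204.8   9.1]
end [508.7 121.   72.8]
lip tub [12.2 80.7] tool yaw 1.815
```

View pics/sc11.png

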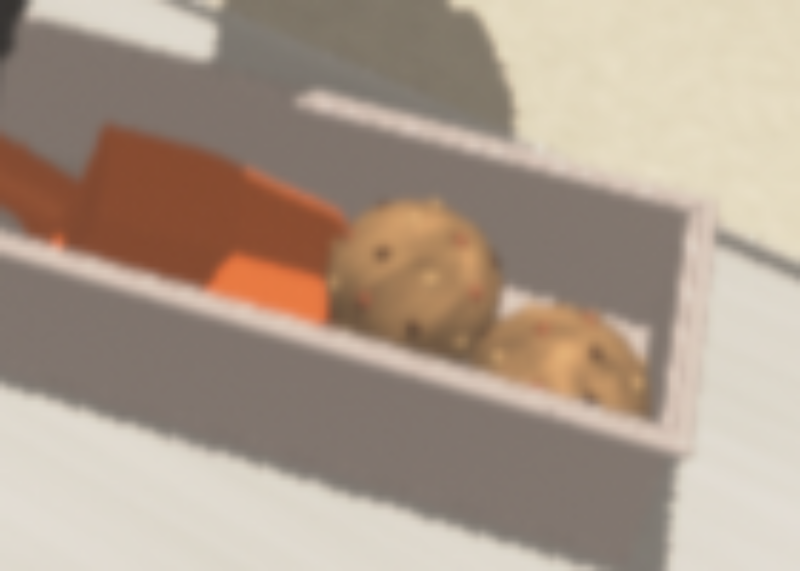

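```bash
cat >> pose.py <<'E'
def balls(p2,s=None):
    w=cloud(p2,s); out=[]
    for o in outline_of(p2,"ball_a")[:2]:
        m=cv2.erode(o["mask"].astype(np.uint8),np.ones((3,3)))>0; B=w[m]; B=B[~np.isnan(B[:,0])]
        B=B[np.linalg.norm(B-np.median(B,0),axis=1)<45]
        R,t=cam(p2,s); v=np.median(B,0)-(-R.T@t); v/=np.linalg.norm(v)
        f=lambda c:np.linalg.norm(B-c,axis=1)-30
        r=least_squares(f,np.median(B,0)+18*v,loss="soft_l1",f_scale=2)
        print("ball",round(o["score"],2),r.x.round(1),"tub",tubf(r.x),"res",np.median(abs(r.fun)).round(2),len(B),o["box"])
        out.append(r.x)
    return out
E
python3 - <<'E'
from pose import *
for n in("scene","side"):
    p=get_image(n); balls(p)
cv2.imwrite("pics/si11.png",cv2.resize(p["image"][160:260,220:340],(800,600)))
E
```

```text
ball 0.94 [445.3 310.7  40. ] tub [-5.9 78.5] res 0.81 561 [427.8, 303.0, 458.8, 337.2]
ball 0.84 [460. 369.  37.] tub [ 22.4 131.4] res 0.75 295 [450.3, 321.6, 484.3, 341.1]
ball 0.78 [447.  308.7  36.6] tub [-4.7 76.1] res 1.9 176 [253.7, 195.4, 269.7, 213.2]
ball 0.64 [460.8 363.8  32.8] tub [ 22.  126.2] res 1.76 91 [247.3, 188.0, 265.9, 205.0]
```

View pics/si11.png

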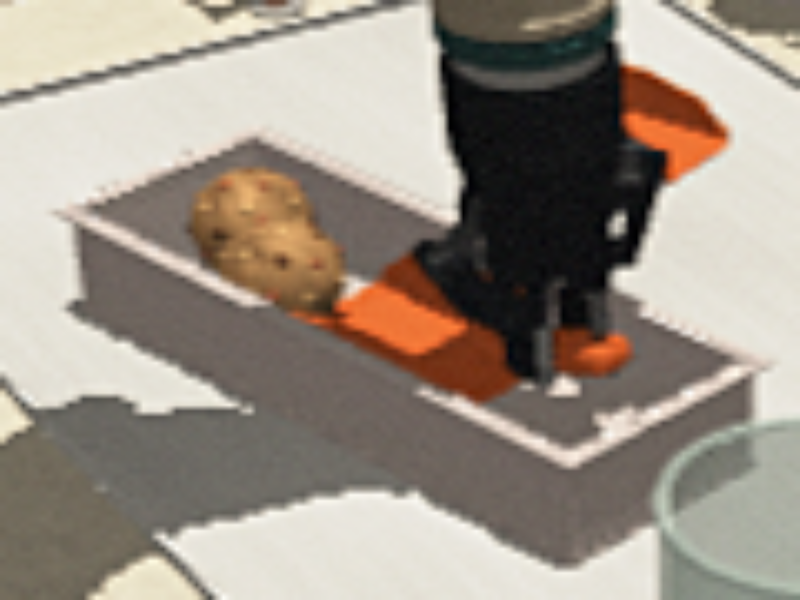

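send_rows(
  rows=[
    [-1,0.003,0,-0.003,0],
    [-1,0.006,0,0,0],
    [-1,0.007,0,0,0],
    [-1,0.007,0,0,0],
    [-1,0.007,0,0,0],
  ],
)

```text
clock: 12.0
eef_pos: [491.5, 185.9, 51.4]
tool_rot: [3.08, 0.008, 1.816]
force: [0.7, -0.4, -1.0]
width: 22.5
```

```bash
python3 - <<'E'
from pose import *
s,p,p2,q=look("pics/l12.png",0)
balls(p2)
cv2.imwrite("pics/sc12.png",cv2.resize(p2["image"][270:370,370:510],(800,571)))
E
```

```text
t 12.0 tcp [491.5 185.9  51.4] tub [  8.7 -53.7] rot [3.08  0.008 1.816] F [ 0.7 -0.4 -1. ] M [-0.25  0.05 -0.01] w 22.5
n 3122 res 1.06 tool-frame t [109.8  -0.8  40.1] rpy [0.03  0.019 0.007]
nose-down pitch -0.011 yaw 1.81 roll z of y -0.032
origin [466.5 292.5  10.5]
grip [488.8 194.5  60.3]
lip [452.8 348.9  11.1]
backbot [480.3 236.2   9.8]
end [498.3 153.4  74.8]
lip tub [ 10.6 113.7] tool yaw 1.816
ball 0.95 [459.7 368.8  36.9] tub [ 22.1 131.3] res 0.77 337 [450.7, 324.0, 483.8, 342.8]
ball 0.71 [451.8 308.7  41.3] tub [-0.1 74.9] res 0.75 521 [423.5, 303.8, 457.4, 334.5]
```

View pics/sc12.png

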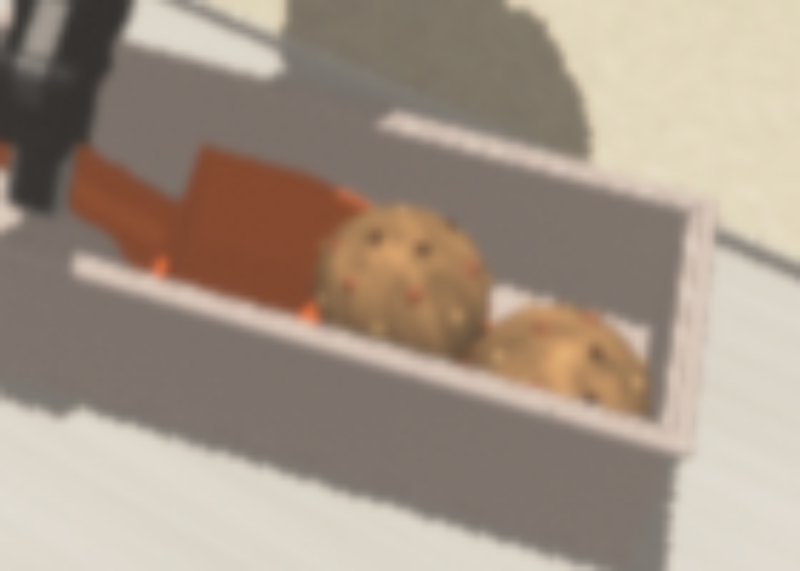

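View pics/l12.png

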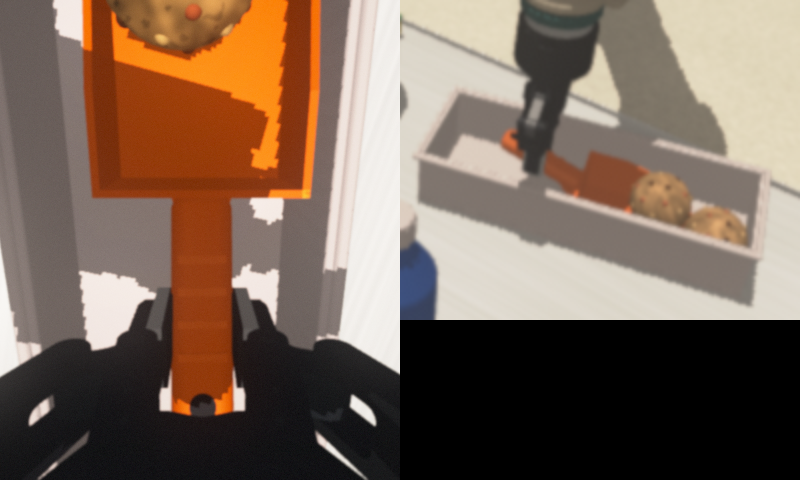

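send_rows(
  rows=[
    [-1,0.006,0.001,0.001,0],
    [-1,0.006,0,0.001,0],
    [-1,0.006,0,0.001,0],
    [-1,0.006,0,0,0],
    [-1,0.006,0,0,0],
  ],
)

```text
clock: 12.57
eef_pos: [488.5, 204.5, 51.0]
tool_rot: [3.079, 0.02, 1.809]
force: [-0.3, -4.0, 1.6]
width: 22.9
```

```bash
python3 - <<'E'
from pose import *
s,p,p2,q=look("pics/l13.png",0)
balls(p2)
cv2.imwrite("pics/sc13.png",cv2.resize(p2["image"][270:370,370:510],(800,571)))
E
```

```text
t 12.57 tcp [488.5 204.5  51. ] tub [ 10.3 -35. ] rot [3.079 0.02  1.809] F [-0.3 -4.   1.6] M [-0.83  0.47  0.23] w 22.9
n 3211 res 1.1 tool-frame t [110.6  -1.6  38.1] rpy [ 0.034  0.037 -0.002]
nose-down pitch -0.017 yaw 1.813 roll z of y -0.028
origin [463.3 311.4  10.6]
grip [486.1 213.1  60. ]
lip [449.4 367.7  11.6]
backbot [477.2 255.    9.7]
end [495.8 172.   74.3]
lip tub [ 11.8 132.7] tool yaw 1.809
ball 0.9 [453.9 308.6  40.9] tub [ 2.  74.3] res 0.78 512 [426.5, 305.4, 456.0, 333.8]
ball 0.76 [459.3 368.6  39.7] tub [ 21.6 131.2] res 0.71 361 [451.2, 320.5, 485.5, 337.9]
```

View pics/sc13.png

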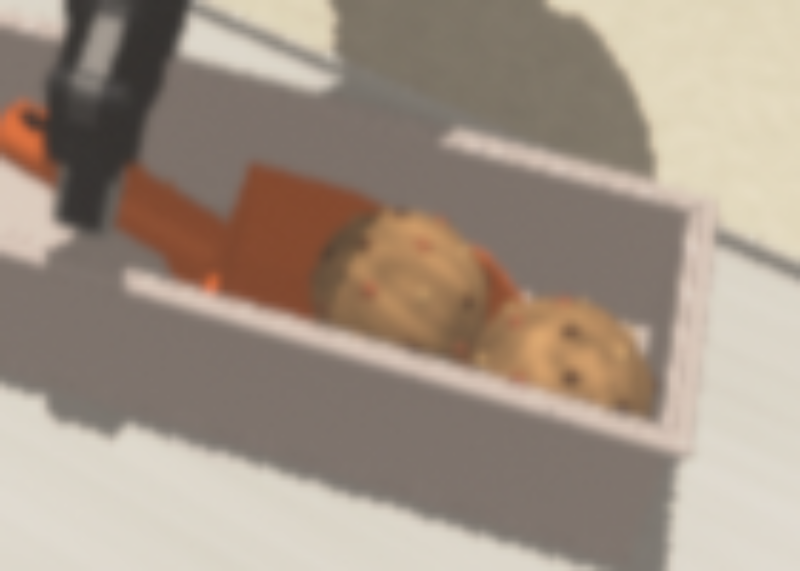

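View pics/l13.png

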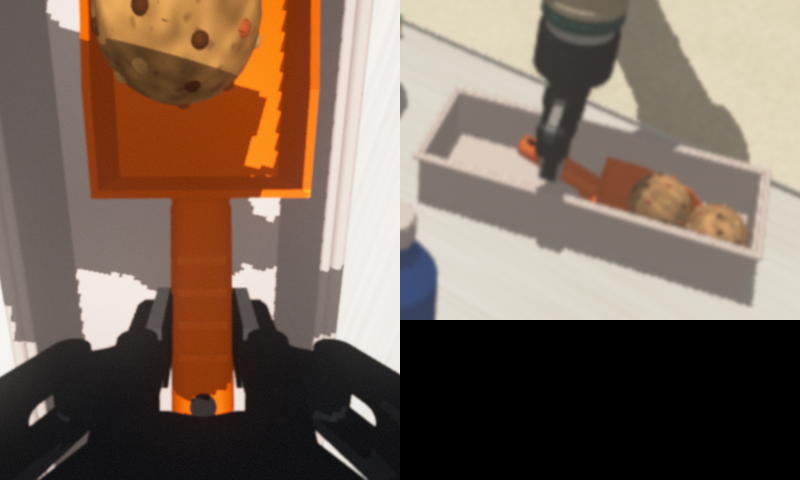

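send_rows(
  rows=[
    [-1,0.006,0,0.001,0],
    [-1,0.006,0,0.001,0],
    [-1,0.006,0,0,0],
    [-1,0.006,0,0,0],
    [-1,0.006,0,0,0],
  ],
)

```text
clock: 13.13
eef_pos: [483.3, 221.8, 50.9]
tool_rot: [3.081, 0.032, 1.801]
force: [-0.5, -5.7, 5.3]
width: 22.7
```

```bash
python3 - <<'E'
from pose import *
s,p,p2,q=look("pics/l14.png",0)
balls(p2)
cv2.imwrite("pics/sc14.png",cv2.resize(p2["image"][270:370,370:510],(800,571)))
E
```

```text
t 13.13 tcp [483.3 221.8  50.9] tub [  9.5 -17. ] rot [3.081 0.032 1.801] F [-0.5 -5.7  5.3] M [-0.8   0.5   0.27] w 22.7
n 3191 res 1.14 tool-frame t [111.3  -2.   36.4] rpy [ 0.039  0.051 -0.002]
nose-down pitch -0.02 yaw 1.806 roll z of y -0.021
origin [458.4 329.   10.9]
grip [480.9 230.6  59.9]
lip [444.9 385.4  12.1]
backbot [471.9 272.6   9.8]
end [490.4 189.4  74.1]
lip tub [ 11.7 151. ] tool yaw 1.801
ball 0.94 [453.5 307.6  41.1] tub [ 1.3 73.5] res 0.85 519 [422.8, 302.1, 455.9, 333.3]
ball 0.77 [456.4 367.7  41.3] tub [ 18.6 131. ] res 0.71 421 [450.4, 317.8, 483.3, 340.5]
```

View pics/sc14.png

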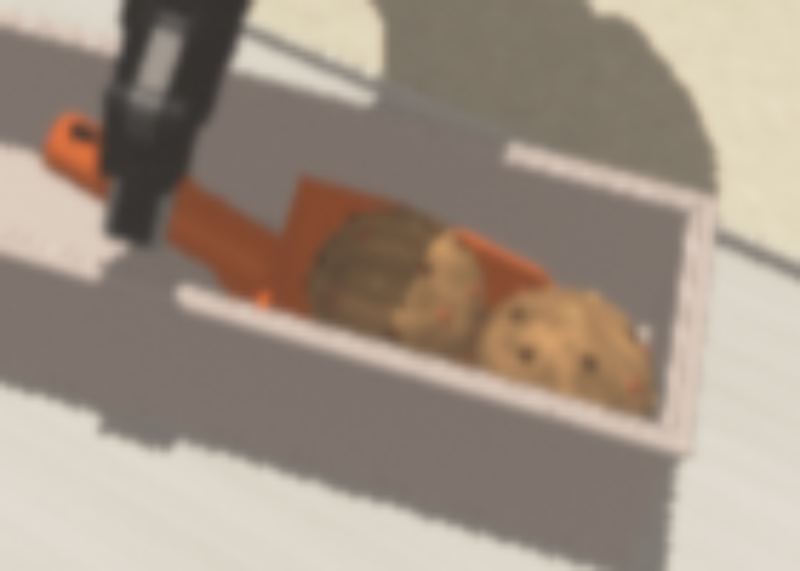

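View pics/l14.png

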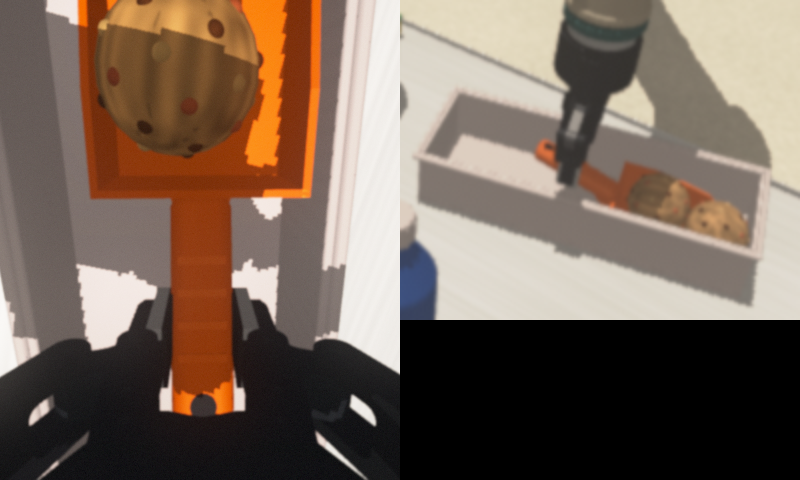

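send_rows(
  rows=[
    [-1,0.006,0,0,0],
    [-1,0.005,0,0,0],
    [-1,0.003,0,0.004,0],
    [-1,0.001,0,0.005,0],
    [-1,0,0,0.005,0],
  ],
)

```text
clock: 13.7
eef_pos: [484.0, 226.9, 40.9]
tool_rot: [3.079, 0.039, 1.795]
force: [-3.5, -9.9, 19.7]
width: 22.9
```

```bash
python3 - <<'E'
from pose import *
s,p,p2,q=look("pics/l15.png",0)
balls(p2)
cv2.imwrite("pics/sc15.png",cv2.resize(p2["image"][270:370,370:510],(800,571)))
E
```

```text
t 13.7 tcp [484.  226.9  40.9] tub [ 11.4 -12.2] rot [3.079 0.039 1.795] F [-3.5 -9.9 19.7] M [-1.7   1.36  0.39] w 22.9
n 3014 res 1.16 tool-frame t [113.8  -3.7  18.8] rpy [ 0.079  0.189 -0.   ]
nose-down pitch -0.149 yaw 1.808 roll z of y 0.016
origin [456.4 336.5  17.5]
grip [482.2 233.2  53. ]
lip [443.  392.3  26.1]
backbot [469.9 280.8   8.9]
end [492.7 190.7  61.6]
lip tub [ 11.6 158.1] tool yaw 1.795
ball 0.61 [455.9 303.3  44.1] tub [ 2.6 68.7] res 0.79 523 [422.2, 303.7, 453.4, 334.7]
ball 0.59 [454.8 362.5  52.6] tub [ 15.9 126.4] res 0.8 550 [449.6, 314.2, 480.6, 341.4]
```

View pics/sc15.png

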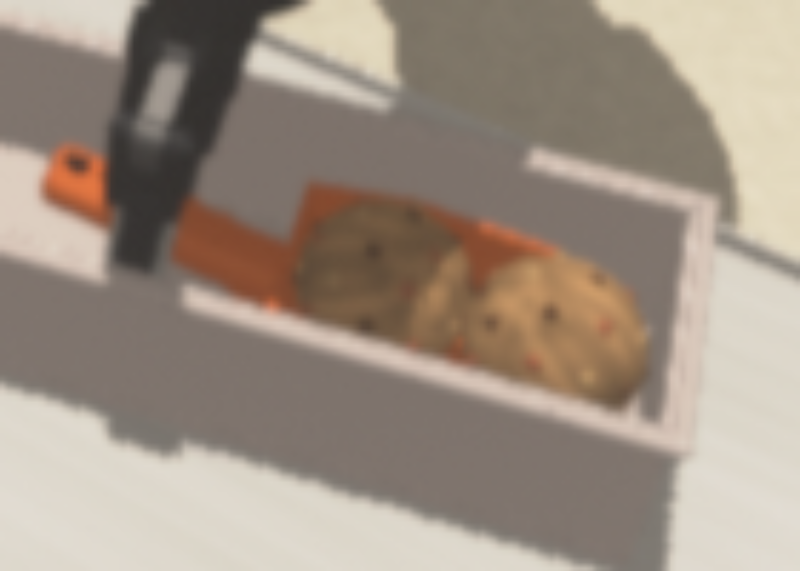

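send_rows(
  rows=[
    [-1,0,0,0.005,0],
    [-1,-0.001,0,0.003,0],
    [-1,-0.003,0,-0.003,0],
    [-1,-0.001,0,-0.005,0],
    [-1,0,0,-0.006,0],
    [-1,0,0,-0.006,0],
  ],
)

```text
clock: 14.35
eef_pos: [483.2, 220.8, 54.0]
tool_rot: [3.082, 0.038, 1.792]
force: [-0.9, 0.2, -3.0]
width: 22.6
```

```bash
python3 - <<'E'
from pose import *
s,p,p2,q=look("pics/l16.png",.2)
balls(p2)
cv2.imwrite("pics/sc16.png",cv2.resize(p2["image"][270:370,370:510],(800,571)))
E
```

```text
t 14.35 tcp [483.2 220.8  54. ] tub [  9.2 -17.9] rot [3.082 0.038 1.792] F [-0.9  0.2 -3. ] M [-0.16  0.04  0.02] w 22.6
n 3073 res 1.18 tool-frame t [118.8  -1.9  10.6] rpy [0.064 0.256 0.009]
nose-down pitch -0.219 yaw 1.798 roll z of y 0.003
origin [456.  335.9  38.8]
grip [480.6 230.1  66.9]
lip [443.2 391.1  51.4]
backbot [468.7 280.8  26.2]
end [490.7 187.   72.4]
lip tub [ 11.5 156.9] tool yaw 1.792
ball 0.74 [458.5 357.8  75.4] tub [ 18.3 120.9] res 0.78 620 [448.0, 305.9, 482.2, 334.9]
ball 0.66 [455.9 298.9  64. ] tub [ 1.5 64.4] res 0.75 563 [423.6, 296.5, 455.4, 327.9]
```

View pics/l16.png

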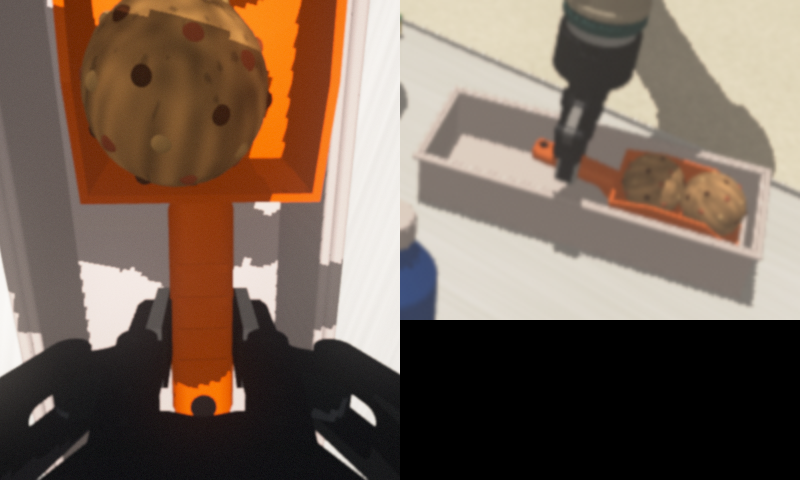

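send_rows(
  rows=[
    [-1,0,0,-0.01,0],
    [-1,0,0,-0.014,0],
    [-1,0,0,-0.018,0],
    [-1,0,0,-0.02,0],
    [-1,0,0,-0.02,0],
    [-1,0,0,-0.02,0],
    [-1,0,0,-0.02,0],
    [-1,0,0,-0.015,0],
    [-1,0,0,-0.01,0],
  ],
)

```text
clock: 15.25
eef_pos: [470.5, 224.2, 208.0]
tool_rot: [3.087, 0.039, 1.792]
force: [0.2, 0.4, -2.7]
width: 22.7
```

```bash
python3 - <<'E'
from pose import *
s,p,p2,q=look("pics/l17.png",.2)
plan((515,-224,205),1.795,20,-1)
E
```

```text
t 15.25 tcp [470.5 224.2 208. ] tub [ -2.4 -11.5] rot [3.087 0.039 1.792] F [ 0.2  0.4 -2.7] M [-0.25 -0.02  0.03] w 22.7
n 3012 res 1.15 tool-frame t [118.9  -2.   10.7] rpy [0.066 0.257 0.009]
nose-down pitch -0.218 yaw 1.797 roll z of y 0.01
origin [443.1 339.4 192.6]
grip [468.  233.6 220.8]
lip [430.4 394.6 205.2]
backbot [455.8 284.2 180.1]
end [478.1 190.5 226.4]
lip tub [-1.000e-01  1.634e+02] tool yaw 1.792
t 15.35 pos [471.3 224.6 208.1] rot [3.085 0.038 1.792] yaw 1.792 d [  43.7 -448.6   -3.1] dyaw 0.003 F [ 0.2  0.8 -2.1] w 22.3 q [-0.86  0.49  0.47  1.95 -0.26  0.71 -0.03]
[[-1,-0.0223,-0.0028,0.0008,-0.0001],[-1,-0.0223,-0.0029,0.0008,-0.0001],[-1,-0.0223,-0.0029,0.0008,-0.0001],[-1,-0.0223,-0.0029,0.0008,-0.0001],[-1,-0.0223,-0.0029,0.0008,-0.0001],[-1,-0.0223,-0.0029,0.0008,-0.0001],[-1,-0.0223,-0.0029,0.0008,-0.0001],[-1,-0.0223,-0.0029,0.0008,-0.0001],[-1,-0.0223,-0.0029,0.0008,-0.0001],[-1,-0.0223,-0.0029,0.0008,-0.0001],[-1,-0.0223,-0.0029,0.0008,-0.0001],[-1,-0.0223,-0.0029,0.0008,-0.0001]]
[[-1,-0.0223,-0.0029,0.0008,-0.0001],[-1,-0.0223,-0.0029,0.0008,-0.0001],[-1,-0.0223,-0.0029,0.0008,-0.0001],[-1,-0.0223,-0.0029,0.0008,-0.0001],[-1,-0.0223,-0.0029,0.0008,-0.0001],[-1,-0.0223,-0.0029,0.0008,-0.0001],[-1,-0.0223,-0.0029,0.0008,-0.0001],[-1,-0.0223,-0.0029,0.0008,-0.0001]]
```

View pics/l17.png

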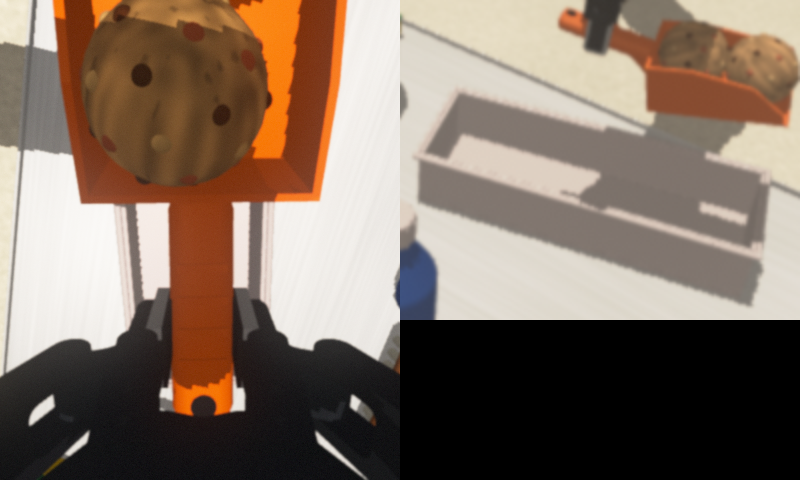

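send_rows(
  rows=[
    [-1,-0.005,-0.001,0,0],
    [-1,-0.01,-0.001,0,0],
    [-1,-0.015,-0.002,0,0],
    [-1,-0.02,-0.003,0,0],
    [-1,-0.022,-0.003,0,0],
    [-1,-0.022,-0.003,0,0],
    [-1,-0.022,-0.003,0,0],
    [-1,-0.022,-0.003,0,0],
    [-1,-0.022,-0.003,0,0],
    [-1,-0.022,-0.003,0,0],
    [-1,-0.022,-0.003,0,0],
    [-1,-0.022,-0.003,0,0],
  ],
)

```text
clock: 16.35
eef_pos: [483.0, -18.3, 205.8]
tool_rot: [3.105, 0.042, 1.797]
force: [0.2, 0.1, -2.6]
width: 22.6
```

```bash
python3 - <<'E'
from pose import *
plan((515,-224,205),1.795,11,-1)
E
```

```text
t 16.35 pos [483.  -18.3 205.8] rot [3.105 0.042 1.797] yaw 1.797 d [  32.  -205.7   -0.8] dyaw -0.002 F [ 0.2  0.1 -2.6] w 22.6 q [-0.36  0.44  0.44  2.05 -0.25  0.66  0.46]
[[-1,-0.0189,-0.0014,0.0008,0.0002],[-1,-0.0189,-0.0014,0.0008,0.0002],[-1,-0.0189,-0.0014,0.0008,0.0002],[-1,-0.0189,-0.0014,0.0008,0.0002],[-1,-0.0189,-0.0014,0.0008,0.0002],[-1,-0.0189,-0.0014,0.0008,0.0002],[-1,-0.0189,-0.0014,0.0008,0.0002],[-1,-0.0189,-0.0014,0.0008,0.0002],[-1,-0.0189,-0.0014,0.0008,0.0002],[-1,-0.0189,-0.0014,0.0008,0.0002],[-1,-0.0189,-0.0014,0.0008,0.0002]]
```

send_rows(
  rows=[
    [-1,-0.022,-0.002,0,0],
    [-1,-0.022,-0.002,0,0],
    [-1,-0.022,-0.002,0,0],
    [-1,-0.022,-0.002,0,0],
    [-1,-0.022,-0.002,0,0],
    [-1,-0.022,-0.002,0,0],
    [-1,-0.02,-0.001,0,0],
    [-1,-0.015,-0.001,0,0],
    [-1,-0.012,-0.001,0,0],
    [-1,-0.008,0,0,0],
    [-1,0,0,0,0],
  ],
)

```text
clock: 17.27
eef_pos: [495.7, -232.3, 203.6]
tool_rot: [3.125, 0.044, 1.774]
force: [-0.1, 0.7, -1.6]
width: 22.9
```

```bash
python3 - <<'E'
from pose import *
s,p,p2,q=look("pics/l18.png",.2,box=(150,310,170,370))
print(scoop6.__name__)
p3=get_image("side")
for n,pp in(("scene",p2),("side",p3)):
    w=cloud(pp); m=(~np.isnan(w[...,0]))&(w[...,2]>112)&(w[...,2]<122)&(w[...,0]>400)&(w[...,0]<560)&(w[...,1]>-160)&(w[...,1]<10)
    print(n,circ(w[m],64))
cv2.imwrite("pics/si18.png",cv2.resize(p3["image"][160:340,260:440],(600,600)))
plan((515,-224,205),1.795,4,-1)
E
```

```text
t 17.27 tcp [ 495.7 -232.3  203.6] tub [ -88.2 -460.5] rot [3.125 0.044 1.774] F [-0.1  0.7 -1.6] M [-0.16 -0.03  0.04] w 22.9
n 3005 res 1.16 tool-frame t [118.9  -2.1  10.3] rpy [0.068 0.26  0.009]
nose-down pitch -0.216 yaw 1.77 roll z of y 0.049
origin [ 469.9 -116.8  187.9]
grip [ 494.  -222.7  216.3]
lip [458.7 -61.3 200.4]
backbot [ 481.2 -172.3  175.5]
end [ 503.5 -265.9  221.9]
lip tub [ -82.8 -285.6] tool yaw 1.774
scoop6
scene (array([482.85355612, -75.41258681]), np.float64(2.304855171125631), 488)
side (array([484.12707174, -78.94513985]), np.float64(1.8748253742081147), 210)
t 17.42 pos [ 496.  -228.6  203.5] rot [3.125 0.041 1.778] yaw 1.778 d [19.   4.6  1.5] dyaw 0.017 F [ 0.1  0.4 -3.2] w 22.8 q [ 0.09  0.53  0.41  1.88 -0.27  0.75  0.85]
[[-1,0.0001,0.0049,-0.0003,-0.0042],[-1,0.0001,0.0049,-0.0003,-0.0042],[-1,0.0001,0.0049,-0.0003,-0.0042],[-1,0.0001,0.0049,-0.0003,-0.0042]]
```

View pics/l18.png

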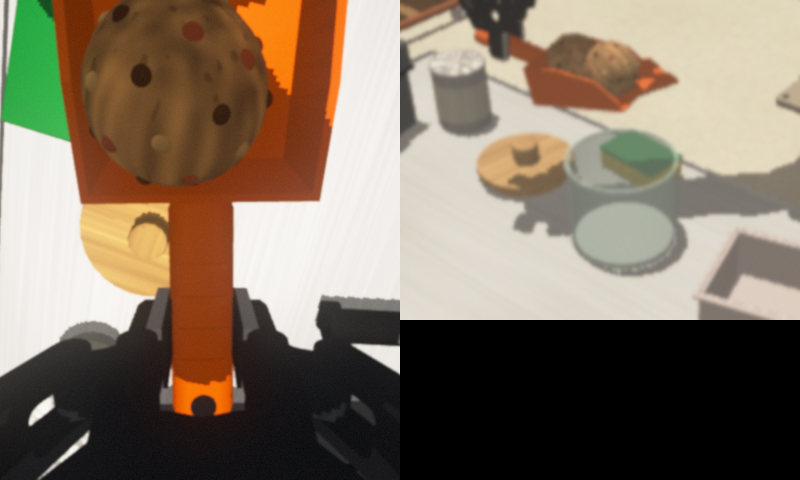

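View pics/si18.png

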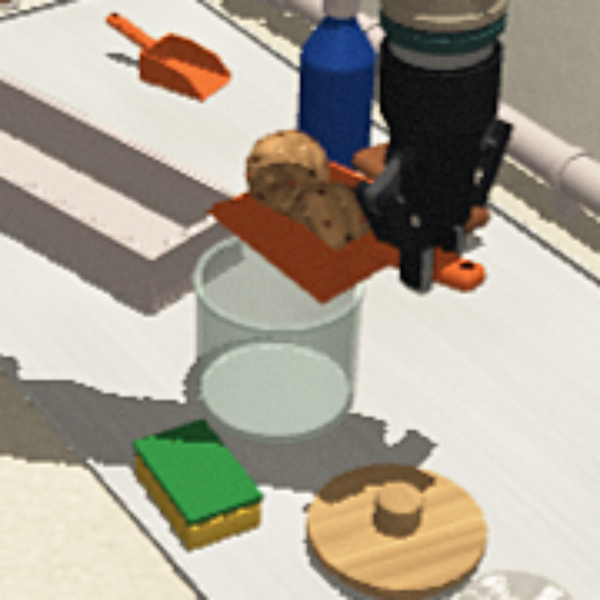

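send_rows(
  rows=[
    [-1,0,0.005,0,0],
    [-1,0,0.006,0,0],
    [-1,0,0.005,0,0],
    [-1,0,0.003,0,0],
    [-1,0,0,0,0],
  ],
)

```text
clock: 17.83
eef_pos: [517.6, -218.7, 203.5]
tool_rot: [3.124, 0.038, 1.785]
force: [0.3, 1.2, -2.4]
width: 22.5
```

```bash
python3 - <<'E'
from pose import *
plan((514,-224,200),1.775,3,-1)
s,p,q=scoop6(tilt0=.25)
p2=get_image("scene");balls(p2)
E
```

```text
t 17.83 pos [ 517.6 -218.7  203.5] rot [3.124 0.038 1.785] yaw 1.785 d [-3.6 -5.3 -3.5] dyaw -0.01 F [ 0.3  1.2 -2.4] w 22.5 q [ 0.07  0.55  0.41  1.84 -0.27  0.77  0.82]
[[-1,-0.0014,-0.0016,0.0012,0.0035],[-1,-0.0014,-0.0016,0.0012,0.0035],[-1,-0.0014,-0.0016,0.0012,0.0035]]
n 3008 res 1.17 tool-frame t [118.9  -2.   10.4] rpy [0.068 0.259 0.011]
nose-down pitch -0.221 yaw 1.779 roll z of y 0.049
origin [ 490.6 -103.4  188.5]
grip [ 515.6 -209.3  216.3]
lip [478.9 -48.1 201.3]
backbot [ 502.3 -158.8  175.8]
end [ 525.5 -252.4  221.7]
ball 0.75 [494.2 -81.6 223.4] tub [ -53.3 -313.9] res 0.76 476 [258.6, 174.1, 288.0, 201.4]
ball 0.7 [ 490.4 -140.5  212.7] tub [ -71.2 -370.1] res 0.91 291 [238.8, 169.4, 264.9, 193.4]
```

send_rows(
  rows=[
    [-1,0.002,-0.002,0.002,0],
    [-1,0.001,-0.001,0.002,0],
    [-1,0,0,0,0],
    [-0.5,0,0,0,0],
    [-0.47,0,0,0,0],
  ],
)

```text
clock: 18.4
eef_pos: [510.9, -217.6, 198.7]
tool_rot: [3.127, 0.038, 1.782]
force: [-0.6, -0.6, -2.8]
width: 22.5
```

```bash
python3 - <<'E'
from pose import *
plan((514,-224,200),1.775,1,-1)
s,p,q=scoop6(tilt0=.25)
E
```

```text
t 18.4 pos [ 510.9 -217.6  198.7] rot [3.127 0.038 1.782] yaw 1.782 d [ 3.1 -6.4  1.3] dyaw -0.007 F [-0.6 -0.6 -2.8] w 22.5 q [ 0.07  0.55  0.41  1.86 -0.27  0.75  0.83]
[[-1,-0.0069,0.0017,-0.001,0.0075]]
n 3013 res 1.14 tool-frame t [118.9  -2.1  10.5] rpy [0.065 0.259 0.006]
nose-down pitch -0.221 yaw 1.781 roll z of y 0.049
origin [ 484.1 -102.3  183.8]
grip [ 509.3 -208.1  211.5]
lip [472.3 -46.9 196.5]
backbot [ 495.9 -157.6  171. ]
end [ 519.2 -251.2  216.9]
```

send_rows(
  rows=[
    [-0.46,0,0,0,0],
    [-0.455,0,0,0,0],
  ],
)

```text
clock: 18.62
eef_pos: [511.0, -217.9, 198.9]
tool_rot: [3.127, 0.038, 1.782]
force: [0.2, 0.4, -3.0]
width: 23.6
```

```bash
python3 - <<'E'
from pose import *
s,p,q=scoop6(tilt0=.25)
print(s["eef_pos"],s["width"])
E
```

```text
n 3006 res 1.16 tool-frame t [118.5  -1.   12.6] rpy [0.044 0.242 0.005]
nose-down pitch -0.204 yaw 1.78 roll z of y 0.028
origin [ 485.5 -102.8  181.8]
grip [ 509.4 -208.3  211.5]
lip [473.7 -47.2 193.5]
backbot [ 497.3 -158.3  170. ]
end [ 519.  -251.5  217.6]
[ 510.98401431 -217.87768823  198.87839086] 23.64188558487074
```

Slip has just begun, so I go on one row at a time.

send_rows(
  rows=[
    [-0.452,0,0,0,0],
  ],
)

```text
clock: 18.75
eef_pos: [511.1, -217.9, 199.0]
tool_rot: [3.126, 0.038, 1.782]
force: [-0.4, -0.4, -2.8]
width: 23.4
```

```bash
python3 - <<'E'
from pose import *
s,p,q=scoop6(tilt0=.1)
print(s["eef_pos"],s["width"])
E
```

```text
n 3191 res 1.16 tool-frame t [112.6  -0.4  22.6] rpy [0.021 0.151 0.004]
nose-down pitch -0.113 yaw 1.781 roll z of y 0.005
origin [ 487.7 -108.8  172.1]
grip [ 509.9 -211.6  211.5]
lip [475.7 -52.4 178.7]
backbot [ 499.7 -165.2  165.6]
end [ 519.  -254.   221.6]
[ 511.10297391 -217.93158971  198.96583884] 23.393672949584836
```

send_rows(
  rows=[
    [-0.45,0,0,0,0],
  ],
)

```text
clock: 18.88
eef_pos: [511.2, -217.9, 199.0]
tool_rot: [3.126, 0.038, 1.782]
force: [-0.5, 0.0, -2.9]
width: 23.4
```

```bash
python3 - <<'E'
from pose import *
s,p,q=scoop6(tilt0=-.1)
print(s["eef_pos"],s["width"])
p2=get_image("scene");balls(p2)
E
```

```text
n 3185 res 1.14 tool-frame t [ 1.03e+02 -1.00e-01  4.32e+01] rpy [ 0.008 -0.037  0.001]
nose-down pitch 0.075 yaw 1.78 roll z of y -0.008
origin [ 490.5 -118.7  152. ]
grip [ 510.  -212.6  210.4]
lip [478.4 -62.1 147.6]
backbot [ 502.5 -175.3  156.3]
end [ 518.4 -252.5  228.5]
[ 511.16236791 -217.89658698  199.00792996] 23.370001161821342
ball 0.94 [ 486.9 -145.9  176.1] tub [ -75.9 -374.5] res 0.93 380 [242.5, 183.5, 268.6, 212.7]
ball 0.56 [490.1 -86.4 164.9] tub [ -58.4 -317.6] res 0.78 469 [261.1, 198.6, 286.7, 223.8]
```

send_rows(
  rows=[
    [-0.45,0,0,0,0],
  ],
)

```text
clock: 19.12
eef_pos: [511.3, -217.9, 199.1]
tool_rot: [3.126, 0.038, 1.782]
force: [-0.3, -0.6, -1.4]
width: 23.7
```

```bash
python3 - <<'E'
from pose import *
s,p,q=scoop6(tilt0=-.4,show="pics/l20.png")
print(s["eef_pos"],s["width"],s["force"])
p2=get_image("side"); cv2.imwrite("pics/si20.png",cv2.resize(p2["image"][160:340,260:440],(600,600)))
E
```

```text
n 3105 res 1.06 tool-frame t [83.2  0.1 68.1] rpy [ 0.006 -0.3    0.002]
nose-down pitch 0.338 yaw 1.775 roll z of y -0.01
origin [ 495.6 -138.8  128. ]
grip [ 510.7 -214.8  209.2]
lip [484.5 -85.2 108.7]
backbot [ 506.7 -192.4  147.2]
end [ 517.6 -248.8  237.3]
[ 511.29080424 -217.88398208  199.1183642 ] 23.743122900976218 [-0.29167298 -0.6430548  -1.43949306]
```

View pics/si20.png

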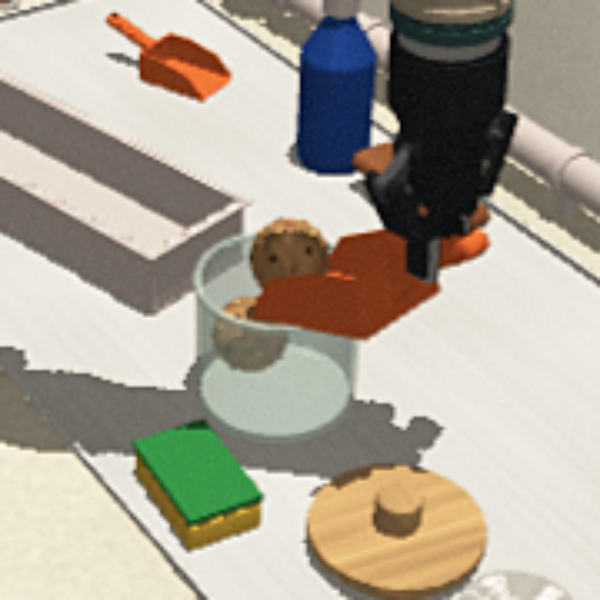

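send_rows(
  rows=[
    [-0.6,0,0,0,0],
    [-1,0,0,0,0],
    [-1,0,0,0,0],
  ],
)

```text
clock: 19.47
eef_pos: [511.5, -217.9, 199.5]
tool_rot: [3.125, 0.038, 1.782]
force: [0.1, -0.5, -1.2]
width: 22.8
```

```bash
python3 - <<'E'
from pose import *
s,p,q=scoop6(tilt0=-.4,show="pics/l21.png")
print(s["eef_pos"],s["width"],s["force"])
p2=get_image("side"); cv2.imwrite("pics/si21.png",cv2.resize(p2["image"][160:340,260:440],(600,600)))
E
```

```text
n 3011 res 1.02 tool-frame t [82.9  0.  68.4] rpy [ 0.007 -0.304  0.   ]
nose-down pitch 0.342 yaw 1.777 roll z of y -0.009
origin [ 495.8 -139.2  128.1]
grip [ 511.1 -214.8  209.7]
lip [484.6 -85.7 108.6]
backbot [ 507.  -192.7  147.5]
end [ 518.  -248.7  237.9]
[ 511.49713069 -217.92240788  199.53208055] 22.787110125078915 [ 0.10265818 -0.47182882 -1.17987579]
```

View pics/si21.png

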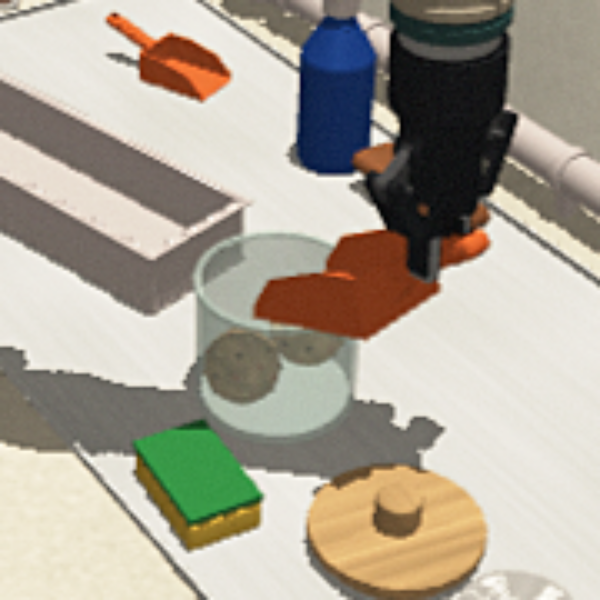

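send_rows(
  rows=[
    [-1,0,0,-0.012,0],
    [-1,0,0,-0.02,0],
    [-1,0,0,-0.025,0],
    [-1,0,0,-0.02,0],
  ],
)

```text
clock: 19.9
eef_pos: [506.3, -214.0, 274.1]
tool_rot: [3.136, 0.033, 1.782]
force: [1.1, 0.1, -0.4]
width: 22.8
```

```bash
python3 - <<'E'
from pose import *
plan((650,-145,190),1.75,7,-1)
E
```

```text
t 19.9 pos [ 506.3 -214.   274.1] rot [3.136 0.033 1.782] yaw 1.782 d [143.7  69.  -84.1] dyaw -0.032 F [ 1.1  0.1 -0.4] w 22.8 q [ 0.03  0.45  0.45  1.78 -0.21  0.94  0.77]
[[-1,0.0057,0.0221,0.012,0.0045],[-1,0.0058,0.022,0.012,0.0045],[-1,0.0059,0.022,0.012,0.0045],[-1,0.006,0.022,0.012,0.0045],[-1,0.0061,0.022,0.012,0.0045],[-1,0.0062,0.0219,0.012,0.0045],[-1,0.0063,0.0219,0.012,0.0045]]
```

send_rows(
  rows=[
    [-1,0.006,0.022,0.002,0.004],
    [-1,0.006,0.023,0.005,0.004],
    [-1,0.006,0.023,0.01,0.004],
    [-1,0.006,0.023,0.015,0.004],
    [-1,0.006,0.023,0.018,0.004],
    [-1,0.006,0.022,0.018,0.004],
    [-1,0.006,0.018,0.018,0.004],
    [-1,0,0,0,0],
  ],
)

```text
clock: 20.57
eef_pos: [659.9, -146.0, 193.7]
tool_rot: [3.12, 0.038, 1.747]
force: [-0.5, 1.8, -1.6]
width: 22.7
```

```bash
python3 - <<'E'
from pose import *
s,p,q=scoop6(tilt0=-.3)
plan((650,-145,105),1.75,5,-1)
E
```

```text
n 3139 res 1.03 tool-frame t [83.1 -0.  68.5] rpy [ 0.006 -0.303 -0.002]
nose-down pitch 0.341 yaw 1.742 roll z of y -0.016
origin [647.2 -66.5 122.1]
grip [ 659.5 -142.6  203.6]
lip [637.9 -12.6 102.6]
backbot [ 656.6 -120.3  141.5]
end [ 665.2 -176.7  231.8]
t 20.62 pos [ 658.8 -147.6  195.2] rot [3.12  0.039 1.746] yaw 1.746 d [ -8.8   2.6 -90.2] dyaw 0.004 F [-0.5  1.  -0.6] w 22.8 q [-0.07  0.72  0.41  1.52 -0.3   0.93  0.6 ]
[[-1,0.0015,-0.002,0.0179,-0.0008],[-1,0.0015,-0.002,0.0179,-0.0008],[-1,0.0015,-0.002,0.0179,-0.0008],[-1,0.0015,-0.002,0.0179,-0.0008],[-1,0.0015,-0.002,0.0179,-0.0008]]
```

send_rows(
  rows=[
    [-1,0.002,-0.002,0.022,0],
    [-1,0.002,-0.002,0.025,0],
    [-1,0.001,-0.002,0.025,0],
    [-1,0.001,-0.001,0.02,0],
    [-1,-0.003,0,0.01,0],
    [-1,-0.004,0,0.01,0],
    [-1,-0.004,0,0.01,0],
    [-1,-0.004,0,0.01,0],
  ],
)

```text
clock: 21.28
eef_pos: [659.9, -172.1, 70.2]
tool_rot: [3.109, 0.05, 1.742]
force: [-1.4, 0.0, 2.7]
width: 22.8
```

```bash
python3 - <<'E'
from pose import *
s,p,q=scoop6(tilt0=-.15)
plan((650,-145,45),1.75,5,-1)
E
```

```text
n 3072 res 1.04 tool-frame t [97.8 -0.6 51. ] rpy [ 0.006 -0.113 -0.   ]
nose-down pitch 0.162 yaw 1.739 roll z of y -0.027
origin [644.8 -78.1  14.4]
grip [ 658.5 -167.5   80.9]
lip [635.2 -21.7   5. ]
backbot [ 654.3 -134.5   23.8]
end [ 664.7 -206.   102.5]
t 21.33 pos [ 659.1 -173.5   68.3] rot [3.11  0.051 1.741] yaw 1.741 d [ -9.1  28.5 -23.3] dyaw 0.009 F [ 0.4 -2.4  2.2] w 22.7 q [ 0.    0.87  0.34  1.6  -0.36  0.68  0.67]
[[-1,0.0061,-0.001,0.0043,-0.0018],[-1,0.0061,-0.001,0.0043,-0.0018],[-1,0.0062,-0.001,0.0043,-0.0018],[-1,0.0062,-0.0009,0.0043,-0.0018],[-1,0.0062,-0.0009,0.0043,-0.0018]]
```

send_rows(
  rows=[
    [-1,0,0,0.008,0],
    [-1,0,0,0.008,0],
    [-1,0,0,0.006,0],
    [-1,0,0,0,0],
  ],
)

```text
clock: 21.67
eef_pos: [662.2, -179.6, 47.7]
tool_rot: [3.105, 0.056, 1.738]
force: [-0.5, -0.5, 2.9]
width: 23.2
```

```bash
python3 - <<'E'
from pose import *
s,p,q=scoop6(tilt0=0)
plan((650,-145,45),1.75,5,-1)
E
```

```text
n 3115 res 1.04 tool-frame t [108.6  -0.4  35.3] rpy [0.007 0.042 0.002]
nose-down pitch 0.014 yaw 1.737 roll z of y -0.03
origin [645.4 -74.5   6.3]
grip [ 660.3 -172.7   58.7]
lip [635.8 -17.3   5.5]
backbot [ 655.  -131.7    7.1]
end [ 666.8 -214.    74.2]
t 21.72 pos [ 662.3 -179.3   48.1] rot [3.105 0.056 1.738] yaw 1.738 d [-12.3  34.3  -3.1] dyaw 0.012 F [ 0.4 -0.6  1.8] w 22.9 q [ 0.02  0.9   0.33  1.6  -0.37  0.64  0.68]
[[-1,0.0072,-0.0013,0.0002,-0.0024],[-1,0.0072,-0.0013,0.0002,-0.0024],[-1,0.0072,-0.0013,0.0002,-0.0024],[-1,0.0072,-0.0012,0.0002,-0.0024],[-1,0.0072,-0.0012,0.0002,-0.0024]]
```

send_rows(
  rows=[
    [-0.3,0,0,0,0],
    [0,0,0,0,0],
    [0.3,0,0,0,0],
    [0.6,0,0,0,0],
    [1,0,0,-0.005,0],
    [1,0,0,-0.025,0],
    [1,0,0,-0.035,0],
    [1,0,0,-0.035,0],
    [1,0,0,-0.035,0],
  ],
)

```text
clock: 22.47
eef_pos: [650.8, -166.7, 178.1]
tool_rot: [3.122, 0.045, 1.742]
force: [-0.1, 0.4, 0.2]
width: 85.0
```

```bash
python3 - <<'E'
from pose import *
s=read_state(); p=get_image("wrist"); p2=get_image("side"); p3=get_image("scene")
c=np.zeros((480,800,3),np.uint8); c[:,:400]=cv2.resize(p["image"],(400,480)); c[:300,400:]=cv2.resize(p2["image"][160:340,260:500],(400,300)); cv2.imwrite("pics/l22.png",c)
P=[]
for n,pp in(("scene",p3),("side",p2),("wrist",p)):
    w=cloud(pp,s); ok=~np.isnan(w[...,0])
    m=ok&(w[...,2]>112)&(w[...,2]<122)&(w[...,0]>400)&(w[...,0]<560)&(w[...,1]>-160)&(w[...,1]<10)
    if m.sum()>30: print(n,"jar",circ(w[m],64))
    m=ok&(w[...,2]>44)&(w[...,2]<56)&(w[...,0]>400)&(w[...,0]<520)&(w[...,1]>-320)&(w[...,1]<-200)
    if m.sum()>20: print(n,"knob",w[m].mean(0).round(1),np.ptp(w[m],axis=0).round(0),m.sum())
    m=ok&(w[...,2]>20)&(w[...,2]<30)&(w[...,0]>370)&(w[...,0]<540)&(w[...,1]>-350)&(w[...,1]<-180)
    if m.sum()>20:
        (cx,cy),r=cv2.minEnclosingCircle(w[m][:,:2].astype(np.float32)); print(n,"lid",cx,cy,r)
plan((457,-262,150),1.75,12,1)
E
```

```text
scene jar (array([482.95518347, -75.4833662 ]), np.float64(2.332405839978261), 492)
scene knob [ 460.8 -258.8   50.6] [35. 34. 11.] 98
scene lid 456.03759765625 -260.63128662109375 66.25765991210938
side jar (array([482.12399935, -79.67776192]), np.float64(2.5012834252373004), 316)
side knob [ 456.9 -266.4   48.4] [32. 34.  8.] 120
side lid 440.23394775390625 -247.94107055664062 88.68463134765625
wrist jar (array([481.20447652, -72.79207982]), np.float64(1.6181060275798167), 3912)
wrist knob [ 460.2 -257.8   51. ] [34. 34. 10.] 1502
wrist lid 457.9358215332031 -260.69921875 65.12999725341797
t 22.62 pos [ 653.8 -167.7  181. ] rot [3.114 0.049 1.742] yaw 1.742 d [-196.8  -94.3  -31. ] dyaw 0.008 F [-0.5  0.4 -0.7] w 85.7 q [-0.04  0.73  0.41  1.55 -0.3   0.88  0.63]
[[1,-0.0048,-0.0176,0.0023,-0.0007],[1,-0.0048,-0.0176,0.0023,-0.0007],[1,-0.0048,-0.0176,0.0023,-0.0007],[1,-0.0048,-0.0176,0.0023,-0.0007],[1,-0.0048,-0.0176,0.0023,-0.0007],[1,-0.0048,-0.0176,0.0023,-0.0007],[1,-0.0048,-0.0176,0.0023,-0.0007],[1,-0.0047,-0.0176,0.0023,-0.0007],[1,-0.0047,-0.0176,0.0023,-0.0007],[1,-0.0047,-0.0176,0.0023,-0.0007],[1,-0.0047,-0.0176,0.0023,-0.0007],[1,-0.0047,-0.0176,0.0023,-0.0007]]
```

View pics/l22.png

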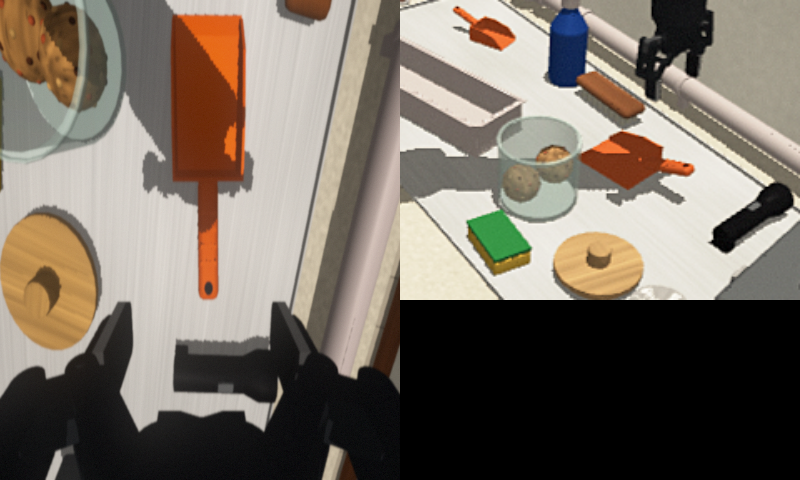

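send_rows(
  rows=[
    [1,-0.005,-0.02,0.002,0],
    [1,-0.005,-0.022,0.002,0],
    [1,-0.005,-0.022,0.002,0],
    [1,-0.005,-0.022,0.002,0],
    [1,-0.005,-0.022,0.002,0],
    [1,-0.005,-0.022,0.002,0],
    [1,-0.005,-0.022,0.002,0],
    [1,-0.005,-0.022,0.002,0],
    [1,-0.005,-0.022,0.002,0],
    [1,-0.003,-0.012,0.002,0],
    [1,0,0,0,0],
  ],
)

```text
clock: 23.53
eef_pos: [444.2, -247.1, 147.7]
tool_rot: [3.125, 0.038, 1.749]
force: [0.5, 0.1, 0.3]
width: 85.4
```

```bash
cat > lid.py <<'E'
from pose import *
def knob(nm):
    s=read_state(); p=get_image("wrist"); s2=read_state(); cv2.imwrite(nm,p["image"])
    w=cloud(p,s); ok=~np.isnan(w[...,0])
    m=ok&(w[...,2]>44)&(w[...,2]<58)&(w[...,0]>380)&(w[...,0]<540)&(w[...,1]>-340)&(w[...,1]<-180)
    K=w[m]; z=np.median(K[:,2]); K=K[abs(K[:,2]-z)<2.5]
    (cx,cy),r=cv2.minEnclosingCircle(K[:,:2].astype(np.float32)); print("knob mean",K.mean(0).round(1),"enc",round(cx,1),round(cy,1),round(r,1),len(K))
    print("drift during shot",(s2["eef_pos"]-s["eef_pos"]).round(1))
    return K.mean(0)
E
python3 - <<'E'
from lid import *
k=knob("pics/k1.png")
plan((k[0],k[1],150),1.742,3,1)
E
```

```text
knob mean [ 457.4 -259.4   51.9] enc 457.6 -260.1 16.5 1637
drift during shot [1.5 0.5 0.2]
t 23.58 pos [ 445.7 -246.7  147.9] rot [3.124 0.038 1.75 ] yaw 1.75 d [ 11.7 -12.7   2.1] dyaw -0.008 F [-0.7 -0.   0.6] w 85.7 q [ 0.2   0.56  0.35  2.03 -0.31  0.56  0.93]
[[1,-0.0049,0.0031,-0.0005,0.0027],[1,-0.0049,0.0031,-0.0005,0.0027],[1,-0.0049,0.0031,-0.0005,0.0027]]
```

View pics/k1.png

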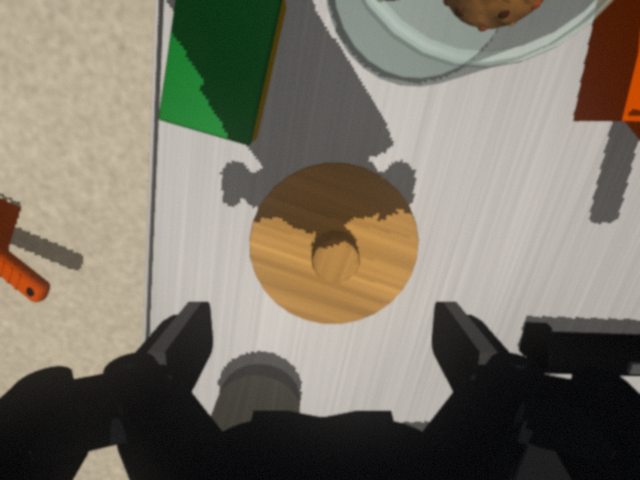

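```bash
python3 - <<'E'
from lid import *
plan((457.5,-260,70),1.75,5,1)
E
```

```text
t 23.58 pos [ 445.7 -246.7  147.9] rot [3.124 0.038 1.75 ] yaw 1.75 d [ 11.8 -13.3 -77.9] dyaw 0.0 F [-0.7 -0.   0.6] w 85.7 q [ 0.2   0.56  0.35  2.03 -0.31  0.56  0.93]
[[1,-0.0025,0.0016,0.0157,-0.0],[1,-0.0025,0.0016,0.0157,-0.0],[1,-0.0025,0.0016,0.0157,-0.0],[1,-0.0025,0.0016,0.0157,-0.0],[1,-0.0025,0.0016,0.0157,-0.0]]
```

send_rows(
  rows=[
    [1,-0.003,0.002,0.016,0],
    [1,-0.003,0.002,0.016,0],
    [1,-0.003,0.002,0.016,0],
    [1,-0.003,0.002,0.016,0],
    [1,-0.002,0.001,0.016,0],
    [1,0,0,0,0],
  ],
)

```text
clock: 24.08
eef_pos: [472.0, -257.9, 65.5]
tool_rot: [3.113, 0.039, 1.759]
force: [0.6, -0.0, -0.3]
width: 85.2
```

```bash
python3 - <<'E'
from lid import *
k=knob("pics/k2.png")
plan((457.5,-260,30),1.75,3,1)
E
```

```text
knob mean [ 457.6 -259.2   51.9] enc 457.6 -260.3 16.8 3548
drift during shot [0.5 0.  1.1]
t 24.13 pos [ 472.6 -257.9   66.6] rot [3.112 0.04  1.759] yaw 1.759 d [-15.1  -2.1 -36.6] dyaw -0.009 F [ 0.3  0.9 -0.2] w 85.3 q [ 0.28  0.72  0.24  2.01 -0.38  0.4   1.  ]
[[1,0.0007,-0.0054,0.012,0.0031],[1,0.0007,-0.0054,0.012,0.0031],[1,0.0007,-0.0054,0.012,0.0031]]
```

View pics/k2.png

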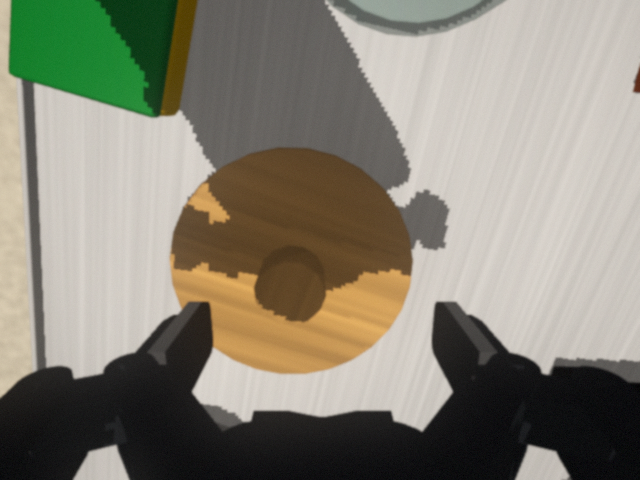

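send_rows(
  rows=[
    [1,0,-0.007,0,0],
    [1,0,-0.007,0.004,0],
    [1,0,-0.003,0.01,0],
    [1,0,-0.002,0.01,0],
  ],
)

```text
clock: 24.47
eef_pos: [457.8, -262.0, 45.0]
tool_rot: [3.106, 0.044, 1.763]
force: [0.9, -0.4, -0.5]
width: 85.3
```

```bash
python3 - <<'E'
from lid import *
plan((457.6,-260,30),1.75,2,1)
E
```

```text
t 24.47 pos [ 457.8 -262.    45. ] rot [3.106 0.044 1.763] yaw 1.763 d [ -0.2   2.  -15. ] dyaw -0.013 F [ 0.9 -0.4 -0.5] w 85.3 q [ 0.33  0.74  0.2   2.06 -0.4   0.32  1.04]
[[1,0.0014,-0.0002,0.0075,0.0067],[1,0.0014,-0.0002,0.0075,0.0067]]
```

send_rows(
  rows=[
    [1,0.001,-0.001,0.006,0],
    [1,0.001,-0.001,0.005,0],
    [1,0,0,0,0],
  ],
)

```text
clock: 24.72
eef_pos: [454.2, -260.8, 33.9]
tool_rot: [3.106, 0.044, 1.762]
force: [-0.4, 0.8, 0.4]
width: 85.6
```

```bash
python3 - <<'E'
from lid import *
s=read_state(); p=get_image("wrist"); cv2.imwrite("pics/k3.png",p["image"])
plan((457.6,-260,33),1.75,2,1)
E
```

```text
t 24.77 pos [ 454.5 -261.1   34.2] rot [3.105 0.045 1.762] yaw 1.762 d [ 3.1  1.1 -1.2] dyaw -0.012 F [ 0.7 -0.7  0. ] w 85.3 q [ 0.34  0.76  0.18  2.07 -0.41  0.29  1.05]
[[1,0.0003,0.0016,0.0007,0.0061],[1,0.0003,0.0016,0.0007,0.0061]]
```

View pics/k3.png

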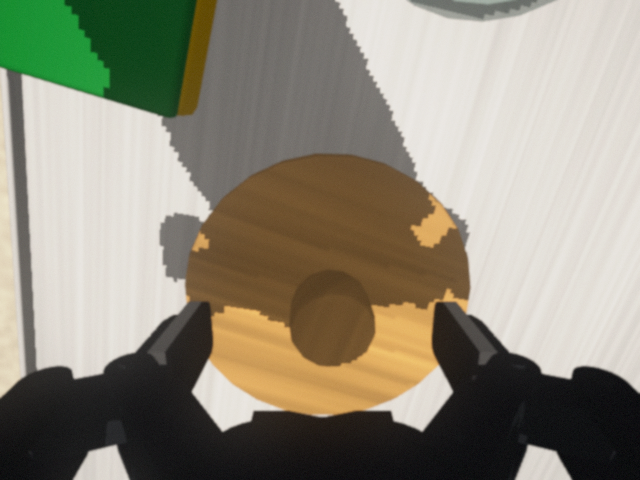

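send_rows(
  rows=[
    [1,0,0.003,0.002,0],
    [0.2,0,0,0,0],
    [-0.1,0,0,0,0],
    [-0.4,0,0,0,0],
    [-1,0,0,0,0],
    [-1,0,0,0,0],
    [-1,0,0,0,0],
    [-1,0,0,0,0],
  ],
)

```text
clock: 25.43
eef_pos: [459.4, -260.9, 34.6]
tool_rot: [3.102, 0.047, 1.763]
force: [0.5, -0.2, -1.8]
width: 32.0
```

```bash
python3 - <<'E'
from lid import *
s=read_state(); p=get_image("wrist"); cv2.imwrite("pics/k4.png",p["image"])
plan((457.6,-260,33),1.75,2,1)
E
```

```text
t 25.48 pos [ 459.4 -260.8   34.5] rot [3.102 0.047 1.763] yaw 1.763 d [-1.8  0.8 -1.5] dyaw -0.013 F [-0.4 -0.5 -0. ] w 31.7 q [ 0.33  0.76  0.18  2.06 -0.41  0.29  1.05]
[[1,0.0006,-0.0008,0.0007,0.0065],[1,0.0006,-0.0008,0.0007,0.0065]]
```

View pics/k4.png

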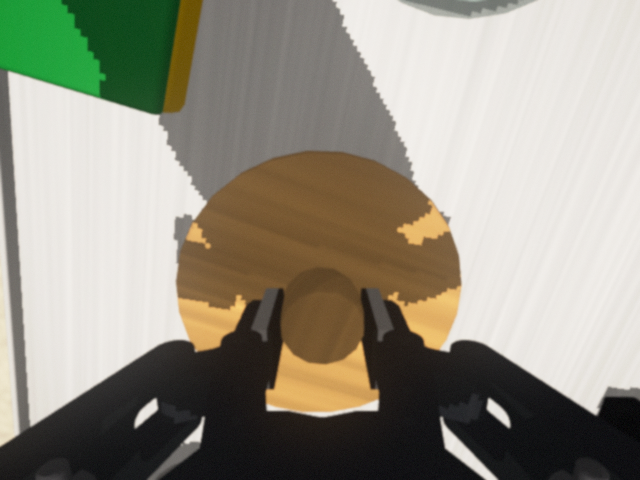

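send_rows(
  rows=[
    [-1,0,0,-0.01,0],
    [-1,0,0,-0.018,0],
    [-1,0,0,-0.022,0],
    [-1,0,0,-0.022,0],
    [-1,0,0,-0.022,0],
    [-1,0,0,-0.022,0],
    [-1,0,0,-0.018,0],
    [-1,0,0,0,0],
  ],
)

```text
clock: 26.15
eef_pos: [450.1, -254.2, 175.4]
tool_rot: [3.107, 0.042, 1.761]
force: [0.6, -0.3, -1.7]
width: 32.0
```

```bash
cat >> lid.py <<'E'
def lidpose(nm=None):
    """lid disc top plane & centre in tool frame from the wrist camera"""
    s=read_state(); p=get_image("wrist"); R=Rn.from_euler("xyz",s["tool_rot"]).as_matrix()
    L=(cloud(p,s)-s["eef_pos"])@R; img=p["image"].astype(int)
    m=~np.isnan(L[...,0])&(abs(L[...,2]-9)<9)&(np.hypot(L[...,0],L[...,1])<85)&(img[...,2]>img[...,0]*1.35)
    m=cv2.morphologyEx(m.astype(np.uint8),cv2.MORPH_OPEN,np.ones((3,3)))>0
    P=L[m]; 
    A=np.c_[P[:,:2],np.ones(len(P))]; c=np.linalg.lstsq(A,P[:,2],rcond=None)[0]; r=abs(A@c-P[:,2]); 
    for _ in range(3): c=np.linalg.lstsq(A[r<2],P[r<2,2],rcond=None)[0]; r=abs(A@c-P[:,2])
    Q=P[r<2]
    # circle: boundary points by angle (outermost) -> fit r=64
    th=np.arctan2(Q[:,1],Q[:,0]); rad=np.hypot(Q[:,0],Q[:,1]); B=[]
    for a in np.arange(-1.5,1.5,.05):
        k=abs(th-a)<.025
        if k.sum()>5: j=np.argmax(rad*k); B.append(Q[j])
    B=np.array(B); q,e,n=circ(B,64)
    nw=R@np.array([c[0],c[1],-1]); nw/=np.linalg.norm(nw)
    C=s["eef_pos"]+R@np.array([q[0],q[1],c@[q[0],q[1],1]])
    print("n",len(Q),"plane",c.round(3),"tool centre",q.round(1),"err",round(e,2),n,"world normal",nw.round(3),"disc top centre world",C.round(1))
    if nm: cv2.imwrite(nm,p["image"])
    return s,p,C
E
python3 - <<'E'
from lid import *
s,p,C=lidpose("pics/k5.png")
w=cloud(p,s); m=(~np.isnan(w[...,0]))&(w[...,2]>112)&(w[...,2]<122)&(w[...,0]>400)&(w[...,0]<560)&(w[...,1]>-160)&(w[...,1]<10)
print("jar",circ(w[m],64) if m.sum()>30 else m.sum())
plan((482.5,-77,200),1.75,2,-1)
E
```

```text
n 40816 plane [-0.046  0.036  8.188] tool centre [ 0.2 -0.4] err 0.44 60 world normal [ 0.001 -0.004  1.   ] disc top centre world [ 450.1 -254.4  167.2]
jar (array([480.40620285, -73.01307723]), np.float64(1.6142322623492618), 3521)
t 26.2 pos [ 449.7 -253.8  174.1] rot [3.108 0.041 1.762] yaw 1.762 d [ 32.8 176.8  25.9] dyaw -0.012 F [-0.5 -0.9 -2.2] w 31.8 q [ 0.2   0.52  0.37  2.   -0.3   0.61  0.95]
[[-1,0.0831,0.0334,-0.0152,0.0059],[-1,0.0833,0.0329,-0.0152,0.0059]]
```

View pics/k5.png

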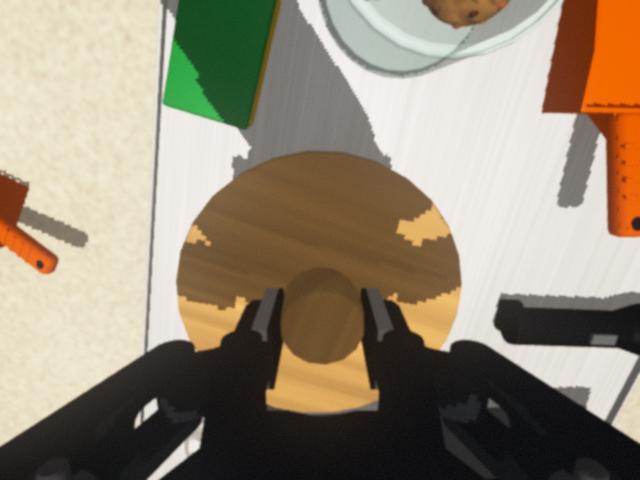

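```bash
python3 - <<'E'
from lid import *
plan((505,-199,290),1.762,7,-1)
E
```

```text
t 26.2 pos [ 449.7 -253.8  174.1] rot [3.108 0.041 1.762] yaw 1.762 d [ 55.3  54.8 115.9] dyaw 0.0 F [-0.5 -0.9 -2.2] w 31.8 q [ 0.2   0.52  0.37  2.   -0.3   0.61  0.95]
[[-1,0.0055,0.0098,-0.0165,-0.0],[-1,0.0055,0.0098,-0.0165,-0.0],[-1,0.0055,0.0098,-0.0165,-0.0],[-1,0.0055,0.0098,-0.0165,-0.0],[-1,0.0055,0.0098,-0.0165,-0.0],[-1,0.0055,0.0098,-0.0165,-0.0],[-1,0.0055,0.0098,-0.0165,-0.0]]
```

send_rows(
  rows=[
    [-1,0.005,0.01,-0.016,0],
    [-1,0.006,0.01,-0.018,0],
    [-1,0.006,0.01,-0.018,0],
    [-1,0.006,0.01,-0.018,0],
    [-1,0.006,0.01,-0.018,0],
    [-1,0.005,0.01,-0.016,0],
    [-1,0.004,0.008,-0.012,0],
    [-1,0,0,0,0],
  ],
)

```text
clock: 26.87
eef_pos: [501.0, -194.2, 287.0]
tool_rot: [3.123, 0.03, 1.76]
force: [0.9, -0.5, -2.0]
width: 31.7
```

```bash
python3 - <<'E'
from lid import *
s,p,C=lidpose("pics/k6.png"); s2=read_state(); print("drift",s2["eef_pos"]-s["eef_pos"])
w=cloud(p,s); m=(~np.isnan(w[...,0]))&(w[...,2]>111)&(w[...,2]<124)&(w[...,0]>400)&(w[...,0]<560)&(w[...,1]>-160)&(w[...,1]<10)
P=w[m]; print(len(P),np.median(P,0))
f=lambda q:np.hypot(P[:,0]-q[0],P[:,1]-q[1])-q[2]
r=least_squares(f,(482,-77,62),loss="soft_l1",f_scale=2); print("jar free r",r.x,np.median(abs(r.fun)))
th=np.degrees(np.arctan2(P[:,1]+77,P[:,0]-482)); print(np.histogram(th,12,(-180,180))[0])
print("px",proj(p,[r.x[0],r.x[1],118],s))
plan((482.5,-77,200),1.75,2,-1)
im=p["image"].copy()
for a in np.arange(0,6.28,.1):
    for rr,c in((59,(0,255,0)),(65.5,(255,0,0))):
        u=proj(p,[r.x[0]+rr*np.cos(a),r.x[1]+rr*np.sin(a),118],s)[0]; cv2.circle(im,tuple(int(v) for v in u),1,c,-1)
cv2.imwrite("pics/k6b.png",im)
E
```

```text
n 40780 plane [-0.047  0.035  8.217] tool centre [ 0.1 -0.4] err 0.44 60 world normal [ 0.019 -0.013  1.   ] disc top centre world [ 500.8 -194.3  278.8]
drift [-1.57375406 -0.37489802 -1.29614993]
3630 [494.58387969 -90.1850828  118.70291116]
jar free r [481.81668271 -75.35188048  61.03762167] 1.7258434960358464
[431 367 331 322 342 387 458 437   0   0  43 512]
px [[321.91636109  61.53230466]]
t 26.92 pos [ 499.5 -194.5  285.7] rot [3.125 0.029 1.759] yaw 1.759 d [-17.  117.5 -85.7] dyaw -0.009 F [-1.6 -0.8 -2.2] w 31.7 q [-0.01  0.42  0.45  1.8  -0.2   0.94  0.71]
[[-1,0.0605,0.002,0.0411,0.0046],[-1,0.0606,0.0017,0.0411,0.0046]]
```

View pics/k6b.png

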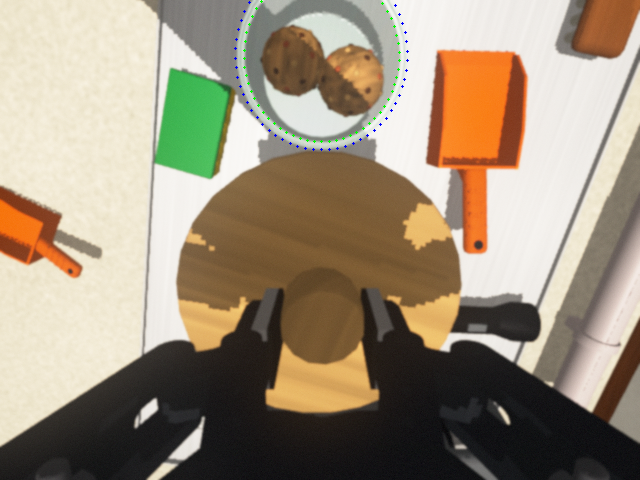

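send_rows(
  rows=[
    [-1,0.01,0,0.01,0],
    [-1,0.013,0,0.013,0],
    [-1,0.013,0,0.013,0],
    [-1,0.013,0,0.013,0],
    [-1,0.013,0,0.013,0],
    [-1,0.013,0,0.013,0],
    [-1,0.013,0,0.013,0],
    [-1,0.013,0,0.012,0],
    [-1,0.01,0,0.01,0],
    [-1,0,0,0,0],
  ],
)

```text
clock: 27.75
eef_pos: [462.0, -90.8, 153.5]
tool_rot: [-3.129, 0.026, 1.747]
force: [-0.6, -0.3, -1.6]
width: 31.9
```

```bash
python3 - <<'E'
from lid import *
s,p,C=lidpose("pics/k7.png")
plan((482,-76,160),1.75,3,-1)
E
```

```text
n 40960 plane [-0.047  0.036  8.187] tool centre [ 0.3 -0.6] err 0.31 60 world normal [ 0.051 -0.012  0.999] disc top centre world [461.3 -90.8 145.4]
t 27.8 pos [462.4 -92.  154.3] rot [-3.13   0.027  1.746] yaw 1.746 d [19.6 16.   5.7] dyaw 0.004 F [-0.4  0.  -1.5] w 32.1 q [-0.15  0.53  0.38  2.09 -0.29  0.58  0.61]
[[-1,0.0041,0.0073,-0.0021,-0.0013],[-1,0.0041,0.0073,-0.0021,-0.0013],[-1,0.0041,0.0073,-0.0021,-0.0013]]
```

send_rows(
  rows=[
    [-1,0.005,0.008,-0.004,0],
    [-1,0.005,0.008,-0.003,0],
    [-1,0.003,0.005,-0.002,0],
    [-1,0,0,0,0],
  ],
)

```text
clock: 28.13
eef_pos: [483.2, -77.8, 164.1]
tool_rot: [-3.131, 0.03, 1.741]
force: [0.9, -0.0, -1.3]
width: 32.0
```

```bash
python3 - <<'E'
from lid import *
s,p,C=lidpose("pics/k8.png")
plan((482,-76,150),1.75,2,-1)
E
```

```text
n 40878 plane [-0.047  0.036  8.193] tool centre [ 0.1 -0.6] err 0.34 60 world normal [ 0.048 -0.009  0.999] disc top centre world [482.5 -78.  156. ]
t 28.18 pos [482.8 -78.2 164.1] rot [-3.131  0.03   1.741] yaw 1.741 d [ -0.8   2.2 -14.1] dyaw 0.009 F [-0.4  0.3 -1.8] w 31.8 q [-0.19  0.53  0.4   2.03 -0.28  0.63  0.56]
[[-1,0.0013,-0.0001,0.007,-0.0046],[-1,0.0014,-0.0001,0.007,-0.0046]]
```

send_rows(
  rows=[
    [-1,0.002,0,0.005,0],
    [-1,0.001,0,0.006,0],
    [-1,0,0,0,0],
  ],
)

```text
clock: 28.43
eef_pos: [483.0, -76.0, 153.1]
tool_rot: [-3.133, 0.031, 1.741]
force: [0.2, 0.9, -2.7]
width: 31.8
```

```bash
python3 - <<'E'
from lid import *
s,p,C=lidpose("pics/k9.png")
plan((482,-76,140),1.75,2,-1)
p2=get_image("side"); p3=get_image("scene")
c=np.hstack([cv2.resize(p2["image"][200:310,290:400],(400,400)),cv2.resize(p3["image"][170:290,220:340],(400,400))]); cv2.imwrite("pics/k9b.png",c)
E
```

```text
n 40879 plane [-0.047  0.036  8.194] tool centre [ 0.1 -0.6] err 0.36 60 world normal [ 0.046 -0.008  0.999] disc top centre world [482.4 -76.2 145. ]
t 28.48 pos [483.1 -76.1 153.4] rot [-3.133  0.031  1.74 ] yaw 1.74 d [ -1.1   0.1 -13.4] dyaw 0.01 F [-0.2  0.3 -2.3] w 31.7 q [-0.19  0.55  0.39  2.05 -0.3   0.6   0.56]
[[-1,0.0003,-0.0005,0.0067,-0.0048],[-1,0.0003,-0.0005,0.0067,-0.0048]]
```

View pics/k9b.png

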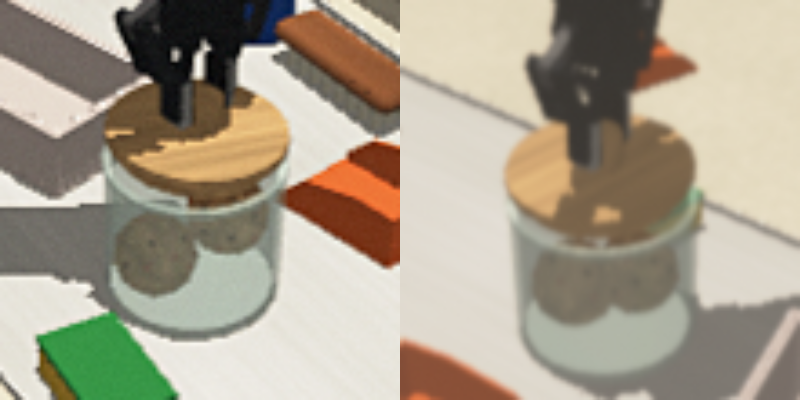

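send_rows(
  rows=[
    [-1,0,0,0.005,0],
    [-1,0,0,0.005,0],
  ],
)

```text
clock: 28.75
eef_pos: [484.0, -77.0, 144.1]
tool_rot: [-3.136, 0.032, 1.74]
force: [0.1, -0.8, -1.6]
width: 31.7
```

```bash
python3 - <<'E'
from lid import *
s,p,C=lidpose()
plan((482,-76,136),1.75,2,-1)
E
```

```text
n 40889 plane [-0.046  0.036  8.19 ] tool centre [ 0.1 -0.6] err 0.31 60 world normal [ 0.043 -0.007  0.999] disc top centre world [483.4 -77.3 135.9]
t 28.8 pos [483.5 -77.  143.3] rot [-3.135  0.032  1.74 ] yaw 1.74 d [-1.5  1.  -7.3] dyaw 0.01 F [ 0.1  0.5 -2.2] w 31.5 q [-0.18  0.56  0.37  2.05 -0.31  0.57  0.57]
[[-1,0.0007,-0.0006,0.0036,-0.0051],[-1,0.0007,-0.0006,0.0036,-0.0051]]
```

send_rows(
  rows=[
    [-1,0.001,-0.001,0.004,0],
    [-1,0,-0.001,0.004,0],
    [-1,0,0,0.003,0],
  ],
)

```text
clock: 29.05
eef_pos: [482.2, -76.6, 135.1]
tool_rot: [-3.138, 0.03, 1.739]
force: [-10.0, 4.0, 51.5]
width: 31.7
```

```bash
python3 - <<'E'
from lid import *
s,p,C=lidpose()
plan((482,-76,136),1.75,2,-1)
E
```

```text
n 41495 plane [-3.000e-02 -4.000e-03  5.946e+00] tool centre [-0.1  0.1] err 0.26 60 world normal [-0.  0.  1.] disc top centre world [482.4 -76.9 129.2]
t 29.1 pos [482.1 -76.7 135.2] rot [-3.138  0.03   1.738] yaw 1.738 d [-0.1  0.7  0.8] dyaw 0.012 F [-5.5  2.4 25.9] w 32.1 q [-0.17  0.57  0.36  2.07 -0.32  0.55  0.58]
[[-1,0.0003,-0.0,-0.0004,-0.0058],[-1,0.0003,-0.0,-0.0004,-0.0058]]
```

send_rows(
  rows=[
    [-1,0,0,-0.001,0],
    [-0.3,0,0,0,0],
    [-0.1,0,0,0,0],
    [0.2,0,0,0,0],
    [0.6,0,0,0,0],
    [1,0,0,0,0],
    [1,0,0,-0.015,0],
    [1,0,0,-0.03,0],
    [1,0,0,-0.035,0],
    [1,0,0,-0.035,0],
  ],
)

```text
clock: 29.93
eef_pos: [476.5, -72.7, 247.4]
tool_rot: [-3.12, 0.026, 1.737]
force: [0.6, 0.7, -1.0]
width: 85.2
```

```bash
python3 - <<'E'
from lid import *
s=read_state(); print(s["clock"],s["eef_pos"],s["force"]); p=get_image("wrist"); p2=get_image("side"); p3=get_image("scene")
w=cloud(p,s); m=(~np.isnan(w[...,0]))&(w[...,2]>120)&(w[...,2]<136)&(w[...,0]>400)&(w[...,0]<560)&(w[...,1]>-160)&(w[...,1]<10)
P=w[m]; A=np.c_[P[:,:2]-P[:,:2].mean(0),np.ones(len(P))]; print("disc plane",np.linalg.lstsq(A,P[:,2],rcond=None)[0],len(P))
(cx,cy),r=cv2.minEnclosingCircle(P[:,:2].astype(np.float32)); print("lid",cx,cy,r)
for n,pp in(("side",p2),("scene",p3)):
    ww=cloud(pp); mm=(~np.isnan(ww[...,0]))&(ww[...,2]>122)&(ww[...,2]<134)&(ww[...,0]>400)&(ww[...,0]<560)&(ww[...,1]>-160)&(ww[...,1]<10)
    print(n,"disc top z",np.median(ww[mm][:,2]),mm.sum(), "tray",np.median(ww[(ww[...,2]>-8)&(ww[...,2]<12)&(ww[...,0]>300)&(ww[...,0]<800)][:,2]))
print("jar px side",proj(p2,[482.5,-77,60]))
cv2.imwrite("pics/e1.png",np.hstack([cv2.resize(p2["image"][190:310,280:440],(400,300)),cv2.resize(p3["image"][170:320,190:390],(400,300))]))
cv2.imwrite("pics/e2.png",p2["image"])
E
```

```text
29.9333 [476.52030794 -72.74693258 247.37375946] [ 0.59665375  0.74600808 -0.95579851]
disc plane [ 8.41015506e-05 -1.19301179e-03  1.29137613e+02] 20616
lid 481.9743957519531 -74.60277557373047 64.87016296386719
side disc top z 125.94293801739084 1060 tray 0.6101829945811283
scene disc top z 128.5554810162333 1336 tray 3.3936210993985902
jar px side [[342.46735832 260.30918053]]
```

View pics/e1.png

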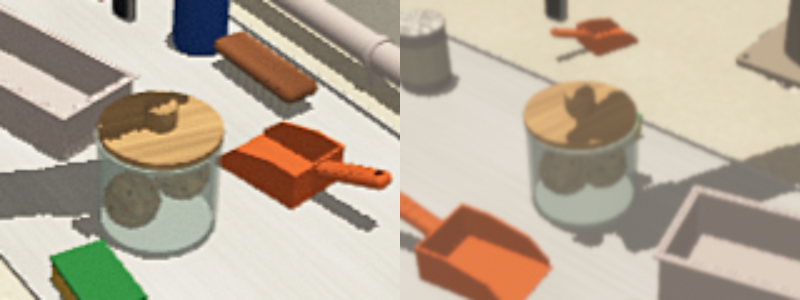

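View pics/e2.png

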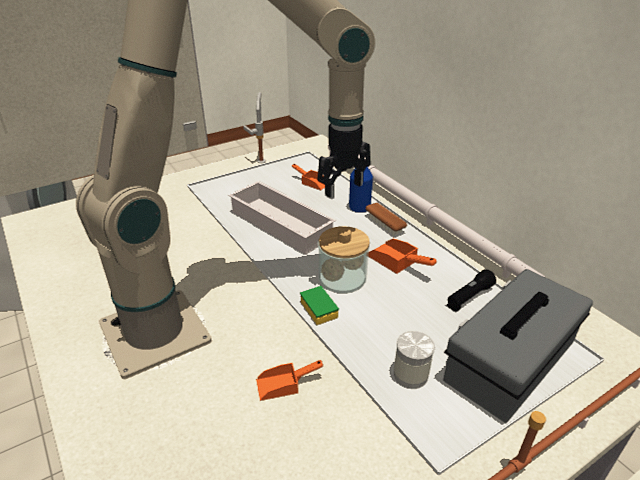

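The lid disc is level, with its top at 128.2–128.3 mm above the table (128 mm when fully home). Both balls are in the jar, the scoop lies bowl upward, and the gripper is clear of everything, so I hand in.

```bash
python3 -c "
from cell import *
print(finish_job()); print(read_state()['clock'])"
```

```text
the job is handed in; nothing more can be done
None
the job is handed in; nothing more can be done
```

I finished the job and handed it in at about 30 s on the robot's clock, with no failed steps in my checks. `finish_job()` gave no verdict, so what follows rests on my own measurements.

**What I did:**
- I gripped the scoop by its handle and eased the grip until it tilted nose-down enough to get into the tub. I then pushed both balls against the +x/+y corner until they were in the bowl.
- I pressed the handle down to lift the nose, raised the scoop out and carried it to the jar. Easing the grip again tipped both balls in.
- I laid the scoop flat on the tray and pressed the lid into the jar's mouth.

**Last checks:**
- **Balls:** both are in the jar.
- **Lid:** it is level, with its disc top 128.2–128.3 mm above the table when referred to the tray, against 128 mm fully home. The wrist camera alone read 129.1 mm. The disc centre is about 1 mm from where I had measured the jar.
- **Jar:** it still measures within about 1–2 mm of its starting place, inside the 2–4 mm by which the cameras disagree.
- **Scoop:** it lies flat and bowl upward on the tray. The other things look untouched in the pictures, but I did not re-measure them.
- **Forces:** the highest wrist force I read was about 52 N, while seating the lid (limit 120 N). I saw readings only at the end of each move call.
- **Tool tilt:** the tool drifted by up to about 4° during the work, which I could not correct directly. The lid levelled itself on the rim when pressed home.

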